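Change the dicing grid of a vegetable chopper

TASK

Change the vegetable chopper over from fine to coarse dicing: lift the orange fine grid out of the chopper and lay it flat in the green storage tray, then seat the charcoal coarse grid fully home in the chopper's pocket, tongue towards the lid's hinge, and shut the lid all the way. Set the sharp grids down, do not drop them, and do not disturb the salt shaker, nut jar and canister.

Things in the scene. Friction and masses are not known exactly. Their poses are not given: they have to be found in the camera images.
- chopper: vegetable chopper, stuck to the worktop by its feet: clear catch box with a white frame on top, 180 (x) x 94 (y) x 76 mm. Origin: centre of its underside on the worktop; z up, x points to the lid's hinge (away from the robot, give or take its yaw). Apart from the pocket and lid its top is 76 mm high; only the two finger notches are lower.
- pocket (a point): centre of the ledge a grid rests on, 66 mm above the worktop, 15 mm from the chopper's origin to -x; chopper's axes; a seated grid's origin is here. Pocket 113 (x) x 61 (y), 10 deep, 3 mm chamfer at the mouth, slot 27 wide for the tongue at its +x end. Long sides have finger notches 49 wide at mid-length, open to the outside, floor 9 mm below the ledge. A seated grid stands 4 mm above the frame.
- chopper_lid (a joint): lid of the chopper, rad: 0 shut, grows as it opens (1.57 upright, up to 2.1 leaning away from the robot). It starts open. The hinge is stiff, so the lid stays where it is left; about 3 N at the tab moves it. Sage green, 94 mm wide, plate 6 mm thick, with white pusher teeth (13 mm) on its inner face.
- lid_hinge (a point): middle of the lid's hinge line, 90 mm from the chopper's origin towards +x, 80 mm high; the line runs along the chopper's y
- lid_tab (a point): centre of the grip tab at the lid's free edge, 196 mm from the hinge line and, with the lid shut, 9 mm above it. Tab 44 wide (along y), 10 mm thick, its end 211 mm from the hinge line. Axes turn with the lid: z is the outward normal of its outer face.
- fine_grid: fine dicing grid, orange frame, close steel blades; starts in the pocket. Flat frame 110 (x) x 58 (y) x 14 mm; a tongue 22 wide, 6 high stands out 10 mm at its +x end, level with the underside. Origin: centre of the underside of the 110 x 58 frame; z up. About 0.11 kg. Can be gripped across the 58 mm by the middle of its long sides.
- coarse_grid: coarse dicing grid with charcoal frame and wide-set steel blades (6 x 3 cells), same size, tongue and origin as the fine grid; starts flat on the worktop, its tongue roughly away from the robot
- tray: low open sage green storage tray for the spare grid, fixed, 164 (x) x 142 (y) x 21 mm, walls 4 mm, floor 4 mm. Origin: centre of its underside.
- salt_shaker: glass salt shaker with grey top, 44 mm across, 90 mm high, stands on the worktop; origin at the centre of its underside; leave alone
- nut_jar: glass jar with dark lid, 64 mm across, 99 mm high; origin at the centre of its underside; leave alone
- canister: pale green canister with wooden lid, 77 mm across, 110 mm high; origin at the centre of its underside; leave alone
There are look-alikes about, which are no part of the job. Leave any blue look-alike of the fine_grid alone.

How it is judged:
On the way, in this order (a step that is already met when the one before it is completed fails the run):
1. the fine grid is lifted clear of the pocket (z of fine_grid in the frame of pocket above 0.02 m), for 0.1 s.
2. the coarse grid is let go, seated flat and square in the pocket, with the lid still open (x of coarse_grid in the frame of pocket between -0.003 and 0.003 m and y of coarse_grid in the frame of pocket between -0.003 and 0.003 m and z of coarse_grid in the frame of pocket between -0.003 and 0.002 m and angle between coarse_grid's own z axis and vertical below 0.02 rad and angle between the x axis of coarse_grid and the x axis of pocket, either way round below 0.06 rad and contact force between the fingers and coarse_grid below 0.1 N and value of joint chopper_lid above 0.3 rad), for 0.2 s.
At the end, for the whole second after the job is handed in: Coarse grid in the pocket: within 3 mm of its centre, at most 2 mm above the ledge, level to 0.02 rad, square to 0.06 rad. Fine grid flat (0.05 rad) on the tray's floor (within 3 mm), inside its walls. Lid shut to under 0.03 rad. Both grids at rest (x of coarse_grid in the frame of pocket between -0.003 and 0.003 m and y of coarse_grid in the frame of pocket between -0.003 and 0.003 m and z of coarse_grid in the frame of pocket between -0.003 and 0.002 m and angle between coarse_grid's own z axis and vertical below 0.02 rad and angle between the x axis of coarse_grid and the x axis of pocket, either way round below 0.06 rad and x of fine_grid in the frame of tray between -0.04 and 0.04 m and y of fine_grid in the frame of tray between -0.045 and 0.045 m and z of fine_grid in the frame of tray between 0 and 0.007 m and angle between fine_grid's own z axis and vertical below 0.05 rad and value of joint chopper_lid below 0.03 rad and linear speed of each of coarse_grid, fine_grid below 0.02 m/s); the robot touches nothing.
It fails at once if a grid is dropped: it moves faster than 0.6 m/s (a fall of about 2 cm) with no finger on it ((linear speed of coarse_grid above 0.6 m/s and contact force between the fingers and coarse_grid below 0.05 N) or (linear speed of fine_grid above 0.6 m/s and contact force between the fingers and fine_grid below 0.05 N)).
It fails at once if the salt shaker, nut jar or canister is moved more than 3 cm or tipped (distance of any of salt_shaker, nut_jar, canister from where it was at the start of the episode above 0.03 m or angle between any of salt_shaker, nut_jar, canister's own z axis and vertical above 0.3 rad).
It also fails if it takes over 72 s, if anything falls off the work surface, if the arm or the gripper's body presses on something with over 40 N, if the wrist force passes 120 N, or if a joint passes its speed limit or range.

ROBOT

A 6-joint arm with a two-finger parallel gripper is mounted at the origin on a cart in front of the work surface, level with it; the furniture and walls round the work are solid. World frame = base frame: x ahead of the robot, y to its left, z up, the work surface at z = 0. Lengths are in m, angles in rad, forces in N, time in s.
With the tool pointing down it reaches from about 0.35 to 0.85 m from the base axis. Payload 8.1 kg.
Tool frame: the origin (TCP) lies on the centre line of the jaws, within the pads' length; the fingertips stand 19 mm ahead of it and the grasp point (between the pads) is the TCP (robot.tips_ahead is the distance from the TCP to the fingertips, in m); y points along the fingers, z is the direction in which the jaws open and shut, and the axes are right-handed (so a half turn about y gives the same grasp; the last joint's range is limited). The gripper opens to 93 mm and grips with 3 to 60 N. Pads are 15 mm wide; open, the fingers measure 128 mm over their backs; the gripper's body (75 mm by 188 mm) begins 65 mm behind the grasp point.
Start: joints at [-1.316, 0.13, 1.488, -0, 1.523, -0.085], TCP at [0.2, -0.566, 0.238] pointing down, gripper open.
Joint ranges: [-2.96, 2.96], [-0.89, 2.26], [0.02, 2.5], [-1.34, 4.48], [0, 2.73], [-2.66, 2.66]. Speed limits (rad/s): [2.39, 2.39, 2.79, 3.14, 3.14, 3.14].

INTERFACE

Orientations are given as a rotation vector (axis times angle).
In Python, from plant import robot, imaging, models gives the robot as it stands.
- The arm moves only by the tool carry_out, never from a script. Its argument "motion" is one flat list of numbers, 7 for each row, row after row: the shift along the tool's x, y, z in m, then the turn, a rotation vector about the tool's x, y, z in degrees, then the opening, from -1 (shut) to 1 (fully open). A call has exactly 5 rows; each row shifts and turns the pose as measured when the row begins, along the tool's axes as they then stand; what a row does not reach is not made up. A row lasts 1/10 s, in which the tool goes at most 50 mm and 8.59 degrees, less where a joint would pass 70% of its speed; a pose out of reach is approached as far as the arm can. A call is refused whole if a number of a shift passes 0.05 or a number of a turn 8.59, either way. A call with a gripper value outside its range is refused whole. The fingers move at their own pace and stop on an object; "squeeze" is the grip in N (left out, the last holds). Time passes only in rows, so rows that do not move let the fingers close, or fill a call up. It gives the time, the measured TCP pose, the force and the opening at its end, in the units of the state.
- robot.read_state(): the state, without advancing time (a new reading comes with each control period).
- imaging.read_camera(name): name is "scene" or "top" or "wrist"; returns the picture (480x640x3 uint8, blue, green, red); there is no depth.
- imaging.camera_model(name): a dict with "K" (3x3 intrinsics, pixels), "position" and "orientation" of the camera in the world. Camera axes: x right, y down, z forward; pixel columns grow to the right and rows downward; lengths in m; the calibration is good to about 2 mm. A picture is of the moment at which its call begins: read the wrist's pose just before it. camera_model takes no time and is no camera call; for the wrist camera it gives the pose at the moment of the call.
- robot.close_job(): hands the job in, once; it reports no verdict.
Trained networks look in the newest picture that a camera, given by its name, has taken for a name from the list of things; names that differ only in an ending like _2 or _b are one class to them, and where a whole thing is asked for, a point or a joint stands for the part that bears it (a point fixed in the world has none). Each returns a list of dicts, best first, with "confidence" (0 to 1); they miss things now and then, are a little off and sometimes report something else, mostly with a low value. They report only what shows in the picture. A call takes as long as a camera call. They do not tell look-alikes from the thing itself.
- models.outline_of(camera, thing): "pixels" (480x640 bool, what is visible of it) and "pixel" ([column, row] in pixels, amid what is visible of it).
The state is a dict: "t": time; "q": joint angles; "dq": joint speeds; "joint_torque": joint torques, N m; "tool_pos": TCP position; "orientation": TCP orientation; "force": force on the tool from outside, world axes, zero at the start; "wrist_torque": the same for the moment, N m; "opening": finger opening in m.
Only numpy, scipy, OpenCV 4.12 (cv2) and the standard library are available. Lean on these libraries where they do the work, as an engineer would, in place of code of your own. Each camera call takes 0.05 s, during which the arm holds its last target.

## Working session

There is one attempt and no reset: what is moved stays moved. The work goes in short steps, Python scripts to look and compute and a tool call to move; the robot and the scene stay as the last step left them, time stands still between calls to the robot, and variables do not carry over. Pictures are saved under pics/ and viewed, and the job is handed in when it is done.

Besides the shell and the picture viewer there is one more tool, called after "Request:" as name(argument=value, ...), one argument or row to a line, values as JSON. carry_out: Moves the arm, as the interface text tells. Its arguments: {"type":"object","properties":{"motion":{"type":"array","items":{"type":"number"}},"squeeze":{"type":"number"}},"required":["motion"]}

```bash
ls; mkdir -p pics; python3 - <<'E'
from plant import robot, imaging, models
import cv2, numpy as np
s=robot.read_state(); print(s)
for n in ["scene","top"]:
    im=imaging.read_camera(n); cv2.imwrite(f"pics/{n}0.png",im); m=imaging.camera_model(n); print(n,m)
print(robot.tips_ahead)
E
```

```text
pics
{'t': 0.0, 'q': array([-1.31642918e+00,  1.31184872e-01,  1.48925690e+00, -5.29454687e-06,
        1.52297289e+00, -8.54072000e-02]), 'dq': array([ 0.00055839, -0.00046958,  0.00164599, -0.00241328,  0.00023598,
        0.00016328]), 'joint_torque': array([ 4.93111238e-04, -5.59840572e+01, -4.91751623e+01,  7.69427698e-02,
        3.53339477e-02, -1.35030209e-04]), 'tool_pos': array([ 0.19984848, -0.56518744,  0.23658553]), 'orientation': array([-0.3496099 ,  2.03897455, -2.03522307]), 'force': array([0.93096086, 0.50414093, 1.17539692]), 'wrist_torque': array([ 0.0118503 ,  0.04945385, -0.04444357]), 'opening': 0.09280954345524385}
scene {'K': array([[567.16732544,   0.        , 318.67262379],
       [  0.        , 567.16732544, 243.47177743],
       [  0.        ,   0.        ,   1.        ]]), 'position': array([-0.35409598,  0.66709014,  1.13336258]), 'orientation': array([-1.22635069,  2.29458247, -0.99969416])}
top {'K': array([[508.25092444,   0.        , 325.0372365 ],
       [  0.        , 508.25092444, 241.51583198],
       [  0.        ,   0.        ,   1.        ]]), 'position': array([0.08316226, 0.15372939, 1.5022416 ]), 'orientation': array([-1.74565208,  2.36206953, -0.38022678])}
0.019
```

View pics/scene0.png

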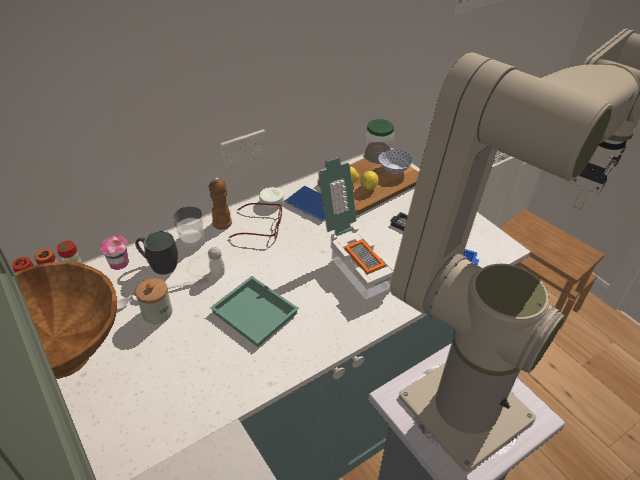

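View pics/top0.png

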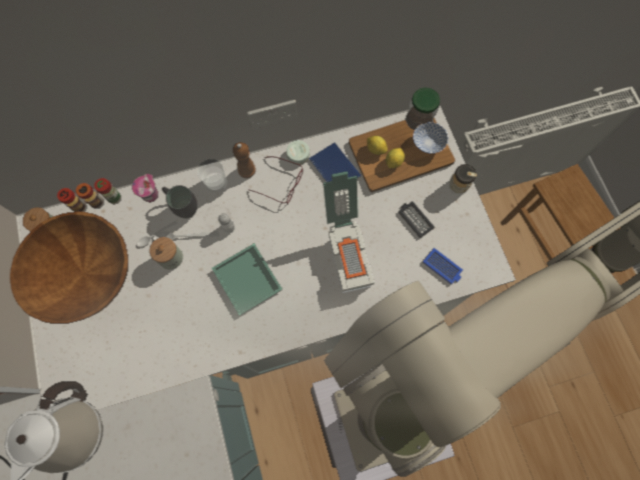

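```bash
cat > h.py <<'E'
from plant import robot, imaging, models
import cv2, numpy as np
from scipy.spatial.transform import Rotation as R
def ray(cm,px):
    K=cm["K"]; p=np.atleast_2d(px).astype(float)
    d=np.c_[(p[:,0]-K[0,2])/K[0,0],(p[:,1]-K[1,2])/K[1,1],np.ones(len(p))]
    return R.from_rotvec(cm["orientation"]).apply(d)
def plane(cm,px,z):
    d=ray(cm,px); o=np.array(cm["position"]); return o+d*((z-o[2])/d[:,2])[:,None]
def proj(cm,P):
    P=np.atleast_2d(P); c=R.from_rotvec(cm["orientation"]).inv().apply(P-np.array(cm["position"]))
    K=cm["K"]; return np.c_[K[0,0]*c[:,0]/c[:,2]+K[0,2],K[1,1]*c[:,1]/c[:,2]+K[1,2]]
def rect(cm,mask,z):
    cs,_=cv2.findContours(mask.astype(np.uint8),cv2.RETR_EXTERNAL,cv2.CHAIN_APPROX_NONE)
    c=max(cs,key=cv2.contourArea)[:,0,:]
    w=plane(cm,c,z)[:,:2]
    (cx,cy),(a,b),ang=cv2.minAreaRect((w*1000).astype(np.float32))
    if a<b: a,b,ang=b,a,ang+90
    ang=(ang+90)%180-90
    return round(cx,1),round(cy,1),round(a,1),round(b,1),round(ang,1)
E
python3 - <<'E'
from h import *
for cam in ["top","scene"]:
    im=imaging.read_camera(cam); cm=imaging.camera_model(cam)
    for n,z in [("chopper",.076),("fine_grid",.08),("coarse_grid",.014),("tray",.021),("chopper_lid",.2),("salt_shaker",.09),("nut_jar",.099),("canister",.11)]:
        for d in models.outline_of(cam,n)[:3]:
            print(cam,n,round(d["confidence"],2),np.round(d["pixel"]),d["pixels"].sum(),rect(cm,d["pixels"],z))
E
```

```text
top chopper 0.68 [346. 221.] 2974 (540.0, -65.7, 374.8, 110.5, -9.7)
top fine_grid 0.75 [351. 252.] 580 (453.1, -51.9, 119.5, 58.8, -3.7)
top fine_grid 0.66 [444. 263.] 678 (347.9, -300.2, 113.8, 60.6, 33.3)
top coarse_grid 0.76 [414. 221.] 451 (532.3, -292.4, 118.6, 61.9, 19.7)
top tray 0.55 [247. 275.] 2699 (496.1, 259.6, 172.3, 147.5, 15.6)
top chopper_lid 0.95 [342. 201.] 1658 (590.2, -57.0, 171.0, 97.8, -18.3)
top salt_shaker 0.59 [228. 225.] 205 (658.8, 270.1, 59.6, 36.5, 11.0)
top nut_jar 0.69 [459. 180.] 601 (584.5, -444.4, 109.1, 64.6, -49.7)
top canister 0.66 [165. 250.] 841 (611.6, 453.3, 109.9, 76.8, 29.7)
scene chopper 0.87 [346. 227.] 4172 (596.9, -97.7, 602.8, 152.1, -22.2)
scene fine_grid 0.94 [362. 254.] 750 (447.3, -46.6, 118.9, 66.6, -4.4)
scene fine_grid 0.59 [473. 255.] 145 (290.2, -285.7, 46.2, 43.4, -58.0)
scene coarse_grid 0.76 [399. 222.] 201 (559.9, -271.5, 77.9, 43.7, -48.7)
scene coarse_grid 0.5 [343. 225.] 4104 (654.7, -142.7, 634.2, 160.8, -22.0)
scene tray 0.85 [256. 314.] 3176 (492.2, 260.9, 176.1, 155.5, 16.0)
scene chopper_lid 0.87 [338. 198.] 2169 (583.3, -48.6, 327.7, 89.0, -32.3)
scene salt_shaker 0.97 [216. 258.] 407 (631.9, 290.2, 108.6, 40.6, -26.2)
scene salt_shaker 0.51 [399. 220.] 194 (499.5, -208.7, 69.9, 39.4, -51.4)
scene canister 0.61 [152. 300.] 1224 (578.9, 478.3, 143.3, 72.0, -11.4)
```

```bash
cat >> h.py <<'E'
def tgt_R(yaw,flip=1):
    # tool y down, tool z = flip * (grid y dir at yaw)
    z=flip*np.array([-np.sin(yaw),np.cos(yaw),0]); y=np.array([0,0,-1.]); x=np.cross(y,z)
    return np.c_[x,y,z]
def go(pos,Rm,nmax=None,lin=.05,ang=8.59):
    s=robot.read_state(); R0=R.from_rotvec(s["orientation"]); p0=np.array(s["tool_pos"])
    dR=(R0.inv()*R.from_matrix(Rm)).as_rotvec(); d=np.array(pos)-p0
    n=max(int(np.ceil(np.linalg.norm(d)/lin)),int(np.ceil(np.degrees(np.linalg.norm(dR))/ang)),1)
    if nmax: n=max(n,nmax)
    print("rows",n,"t",round(s["t"],2),"opening",round(s["opening"],4),"F",np.round(s["force"],1))
    cur=R0; 
    out=[]
    for i in range(n):
        sh=cur.inv().apply(d/n); out.append(np.r_[sh,np.degrees(dR/n)])
        cur=cur*R.from_rotvec(dR/n)
    for o in out: print(", ".join(f"{v:.4f}" for v in o[:3])+", "+", ".join(f"{v:.2f}" for v in o[3:]))
E
python3 - <<'E'
from h import *
s=robot.read_state(); M=R.from_rotvec(s["orientation"]).as_matrix(); print(np.round(M,3))
im=imaging.read_camera("wrist"); cv2.imwrite("pics/w0.png",im); cm=imaging.camera_model("wrist")
print(np.round(R.from_rotvec(s["orientation"]).inv().apply(cm["position"]-s["tool_pos"]),3)); print(np.round(M.T@R.from_rotvec(cm["orientation"]).as_matrix(),3),cm["K"])
print("top view yaw candidates")
for f in (1,-1):
    print(np.degrees((R.from_matrix(M).inv()*R.from_matrix(tgt_R(np.radians(-6),f))).as_rotvec()))
go([.44,-.05,.28],tgt_R(np.radians(-6),1))
im=imaging.read_camera("top")[160:320,280:480]
cv2.imwrite("pics/topc.png",cv2.resize(im,None,fx=4,fy=3.75,interpolation=cv2.INTER_CUBIC))
E
```

```text
[[-0.943  0.     0.333]
 [-0.333  0.    -0.943]
 [-0.    -1.    -0.   ]]
[-0.081 -0.147  0.001]
[[ 0.     0.957  0.289]
 [-0.001 -0.289  0.957]
 [ 1.    -0.     0.001]] [[392.95119265   0.         315.37284957]
 [  0.         392.95119265 239.92664965]
 [  0.           0.           1.        ]]
top view yaw candidates
[-1.94881576e-03 -1.54527207e+02 -1.85239593e-03]
[ 1.35096617e-03  2.54727929e+01 -1.42128588e-03]
rows 18 t 1.05 opening 0.093 F [-0.4 -0.   0.3]
-0.0221, -0.0024, -0.0226, -0.00, -8.59, 0.00
-0.0252, -0.0024, -0.0190, -0.00, -8.59, 0.00
-0.0278, -0.0024, -0.0150, -0.00, -8.59, 0.00
-0.0297, -0.0024, -0.0107, -0.00, -8.59, 0.00
-0.0310, -0.0024, -0.0062, -0.00, -8.59, 0.00
-0.0316, -0.0024, -0.0015, -0.00, -8.59, 0.00
-0.0314, -0.0024, 0.0033, -0.00, -8.59, 0.00
-0.0306, -0.0024, 0.0079, -0.00, -8.59, 0.00
-0.0291, -0.0024, 0.0124, -0.00, -8.59, 0.00
-0.0269, -0.0024, 0.0166, -0.00, -8.59, 0.00
-0.0241, -0.0024, 0.0204, -0.00, -8.59, 0.00
-0.0208, -0.0024, 0.0238, -0.00, -8.59, 0.00
-0.0170, -0.0024, 0.0266, -0.00, -8.59, 0.00
-0.0128, -0.0024, 0.0289, -0.00, -8.59, 0.00
-0.0084, -0.0024, 0.0305, -0.00, -8.59, 0.00
-0.0037, -0.0024, 0.0314, -0.00, -8.59, 0.00
0.0010, -0.0024, 0.0316, -0.00, -8.59, 0.00
0.0057, -0.0024, 0.0311, -0.00, -8.59, 0.00
```

View pics/w0.png

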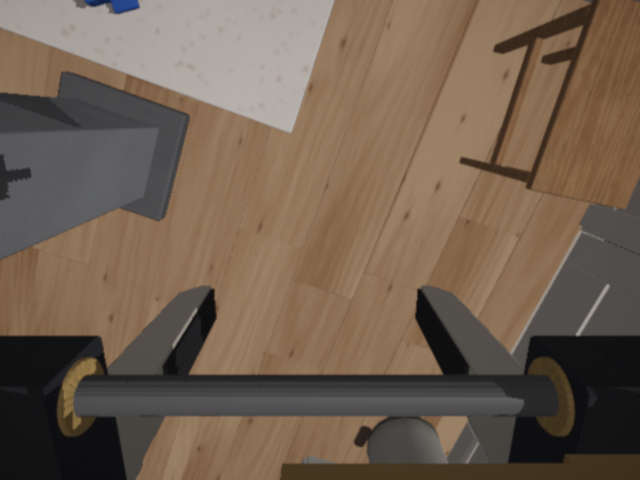

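View pics/topc.png

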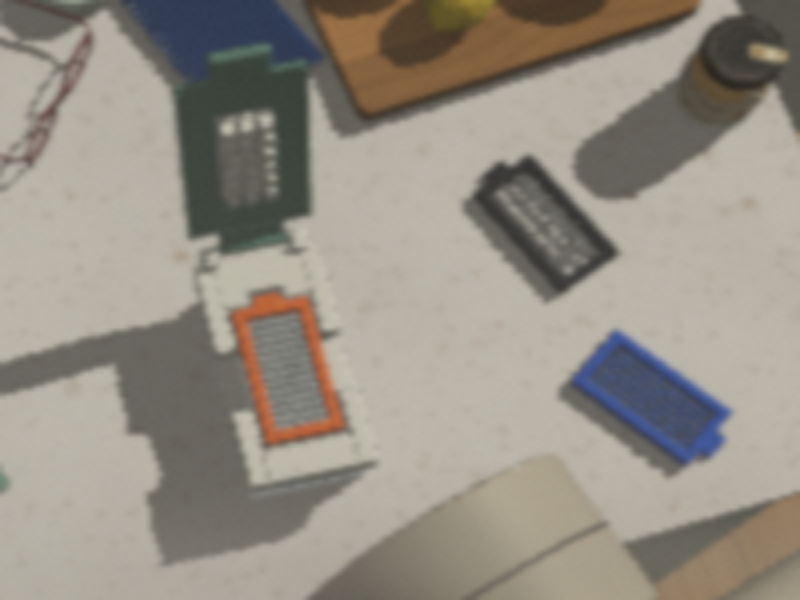

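```bash
python3 - <<'E'
from h import *
ims={c:imaging.read_camera(c) for c in("scene","top")}
c=ims["scene"][140:300,290:450]; cv2.imwrite("pics/sc.png",cv2.resize(c,(800,600),interpolation=cv2.INTER_CUBIC))
cs,ct=imaging.camera_model("scene"),imaging.camera_model("top")
# lid tab for candidate angles: project in both cams, hinge from fine-grid pose
yaw=np.radians(-7); ex=np.array([np.cos(yaw),np.sin(yaw),0])
pk=np.array([.448,-.052,.066]); hg=pk+ex*.105+[0,0,.014]
for th in (1.4,1.57,1.7,1.8,1.9,2.0,2.1):
    P=hg+ex*(-np.cos(th)*.211)+np.array([0,0,np.sin(th)*.211]) 
    P=P+(ex*np.sin(th)+np.array([0,0,np.cos(th)]))*.009
    print(th,np.round(proj(cs,P)[0]),np.round(proj(ct,P)[0]))
E
```

```text
1.4 [355. 175.] [351. 207.]
1.57 [348. 167.] [348. 194.]
1.7 [343. 162.] [346. 185.]
1.8 [339. 159.] [345. 179.]
1.9 [335. 157.] [343. 173.]
2.0 [331. 156.] [342. 168.]
2.1 [328. 156.] [340. 164.]
```

View pics/sc.png

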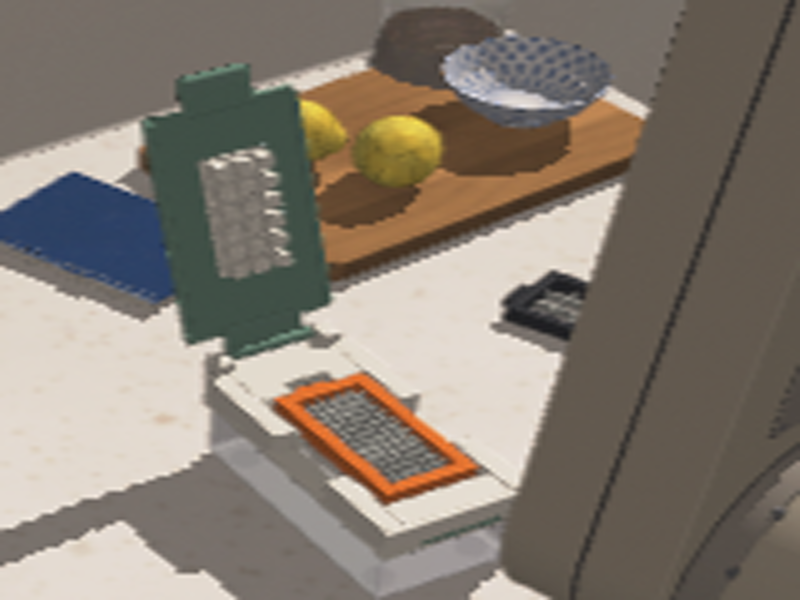

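```bash
python3 - <<'E'
from h import *
go([.465,-.315,.22],tgt_R(np.radians(20),-1))
E
```

```text
rows 8 t 1.2 opening 0.0931 F [-0.8 -0.2  0.4]
-0.0417, 0.0022, -0.0185, 0.00, -0.07, -0.00
-0.0417, 0.0022, -0.0185, 0.00, -0.07, -0.00
-0.0417, 0.0022, -0.0184, 0.00, -0.07, -0.00
-0.0417, 0.0022, -0.0184, 0.00, -0.07, -0.00
-0.0418, 0.0022, -0.0183, 0.00, -0.07, -0.00
-0.0418, 0.0022, -0.0183, 0.00, -0.07, -0.00
-0.0418, 0.0022, -0.0182, 0.00, -0.07, -0.00
-0.0418, 0.0022, -0.0182, 0.00, -0.07, -0.00
```

Request:
carry_out(
  motion=[-0.042, 0.002, -0.018, 0, 0, 0, 1, -0.042, 0.002, -0.018, 0, 0, 0, 1, -0.042, 0.002, -0.018, 0, 0, 0, 1, -0.042, 0.002, -0.018, 0, 0, 0, 1, -0.042, 0.002, -0.018, 0, 0, 0, 1],
)

```text
t: 1.7
tool_pos: [0.3687, -0.4108, 0.2272]
orientation: [-0.34, 2.041, -2.046]
force: [0.5, -1.2, -0.3]
opening: 0.093
```

Request:
carry_out(
  motion=[-0.042, 0.002, -0.018, 0, 0, 0, 1, -0.042, 0.002, -0.018, 0, 0, 0, 1, -0.042, 0.002, -0.018, 0, 0, 0, 1, 0, 0, 0, 0, 0, 0, 1, 0, 0, 0, 0, 0, 0, 1],
)

```text
t: 2.2
tool_pos: [0.4778, -0.3098, 0.2211]
orientation: [-0.345, 2.036, -2.041]
force: [-0.0, -0.6, 0.5]
opening: 0.0931
```

```bash
cat >> h.py <<'E'
def look(name,thing,z,tag):
    s=robot.read_state(); cm=imaging.camera_model(name); im=imaging.read_camera(name); cv2.imwrite(f"pics/{tag}.png",im)
    print("t",round(s["t"],2),"tcp",np.round(s["tool_pos"],4),"q",np.round(s["q"],2),"F",np.round(s["force"],1))
    for d in models.outline_of(name,thing)[:3]:
        print(thing,round(d["confidence"],2),np.round(d["pixel"]),d["pixels"].sum(),rect(cm,d["pixels"],z))
    return im,cm
E
python3 - <<'E'
from h import *
look("wrist","coarse_grid",.014,"w1")
go([.395,-.06,.22],tgt_R(np.radians(-6),-1))
E
```

```text
t 2.2 tcp [ 0.4778 -0.3098  0.2211] q [-0.66  0.05  1.6  -0.    1.49  0.57] F [-0.  -0.6  0.5]
coarse_grid 0.56 [318. 155.] 4395 (533.3, -295.5, 118.6, 57.7, 19.6)
rows 6 t 2.3 opening 0.0928 F [-0.  -0.5  0.4]
-0.0008, 0.0001, -0.0440, -0.02, 4.19, -0.01
0.0024, 0.0001, -0.0439, -0.02, 4.19, -0.01
0.0056, 0.0001, -0.0436, -0.02, 4.19, -0.01
0.0088, 0.0001, -0.0431, -0.02, 4.19, -0.01
0.0119, 0.0002, -0.0423, -0.02, 4.19, -0.01
0.0150, 0.0002, -0.0413, -0.02, 4.19, -0.01
```

View pics/w1.png

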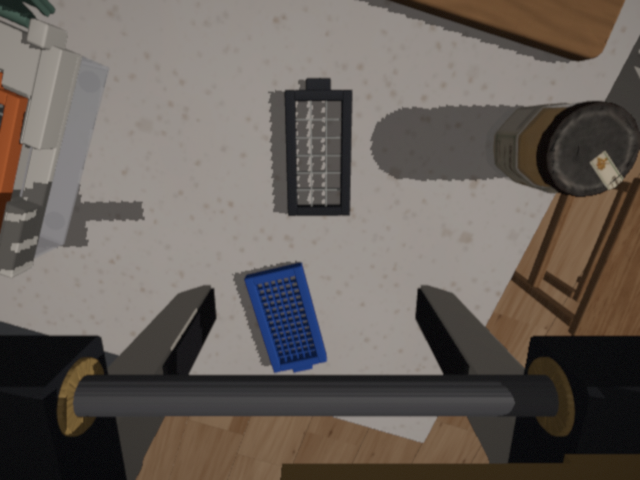

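Request:
carry_out(
  motion=[-0.001, 0, -0.044, 0, 4.2, 0, 1, 0.002, 0, -0.044, 0, 4.2, 0, 1, 0.006, 0, -0.044, 0, 4.2, 0, 1, 0.009, 0, -0.043, 0, 4.2, 0, 1, 0.012, 0, -0.042, 0, 4.2, 0, 1],
)

```text
t: 2.8
tool_pos: [0.4049, -0.1056, 0.2184]
orientation: [-0.069, -2.185, 2.193]
force: [0.9, 0.3, 0.8]
opening: 0.0925
```

Request:
carry_out(
  motion=[0.015, 0, -0.041, 0, 4.2, 0, 1, 0, 0, 0, 0, 0, 0, 1, 0, 0, 0, 0, 0, 0, 1, 0, 0, 0, 0, 0, 0, 1, 0, 0, 0, 0, 0, 0, 1],
)

```text
t: 3.3
tool_pos: [0.3901, -0.0647, 0.2192]
orientation: [-0.16, -2.142, 2.152]
force: [-0.8, 0.2, -0.6]
opening: 0.0932
```

```bash
python3 - <<'E'
from h import *
look("wrist","fine_grid",.080,"w2")
im,cm=look("wrist","chopper",.076,"w2")
E
```

```text
t 3.3 tcp [ 0.3901 -0.0647  0.2192] q [-0.29 -0.45  2.04 -0.    1.55  1.43] F [-0.8  0.2 -0.6]
fine_grid 0.94 [590. 199.] 8316 (383.9, -273.4, 97.4, 50.8, 33.4)
fine_grid 0.7 [241.   0.] 40 (551.5, -41.4, 12.9, 0.6, 81.7)
fine_grid 0.6 [285. 153.] 8460 (453.7, -54.5, 118.1, 57.6, -4.1)
t 3.4 tcp [ 0.3901 -0.0645  0.2191] q [-0.29 -0.45  2.04 -0.    1.55  1.43] F [-0.9 -0.2 -0.3]
chopper 0.69 [285. 115.] 24881 (458.7, -55.0, 188.5, 95.4, -4.3)
```

View pics/w2.png

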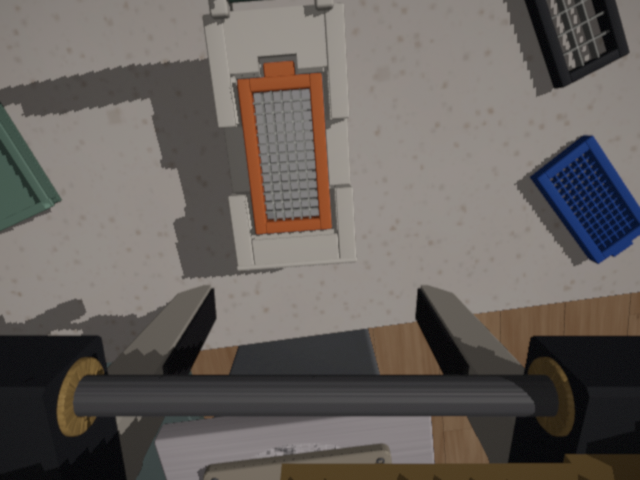

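```bash
cat >> h.py <<'E'
def seg(im,kind):
    hsv=cv2.cvtColor(im,cv2.COLOR_BGR2HSV); h,s,v=[hsv[...,i].astype(int) for i in range(3)]
    if kind=="orange": m=(h<14)&(s>160)&(v>90)
    if kind=="char": m=(v<75)&(s<110)
    return m
def fitgrid(cm,mask,z,yaw0=0,c0=None):
    """edges of outer 110x58 frame at plane z -> centre, yaw, dims (mm)"""
    cs,_=cv2.findContours(cv2.resize(mask.astype(np.uint8),None,fx=1,fy=1),cv2.RETR_EXTERNAL,cv2.CHAIN_APPROX_NONE)
    c=max(cs,key=cv2.contourArea)[:,0,:]
    w=plane(cm,c,z)[:,:2]*1000
    (cx,cy),(a,b),ang=cv2.minAreaRect(w.astype(np.float32))
    if a<b: ang+=90
    yaw=np.radians((ang+90)%180-90); ce=np.array([cx,cy])
    for k in range(6):
        ex=np.array([np.cos(yaw),np.sin(yaw)]); ey=np.array([-ex[1],ex[0]])
        u=(w-ce)@ex; v=(w-ce)@ey
        L=(abs(u)<42)&(v>20); Rr=(abs(u)<42)&(v<-20)
        T=(u>40)&(abs(v)>15)&(abs(v)<25); B=(u<-40)&(abs(v)<24)
        pl=np.polyfit(u[L],v[L],1); pr=np.polyfit(u[Rr],v[Rr],1)
        yaw+=(pl[0]+pr[0])/2
        lo,hi,t,bt=np.median(v[Rr]),np.median(v[L]),np.median(u[T]),np.median(u[B])
        ce=ce+ex*(t+bt)/2+ey*(lo+hi)/2
    print("grid centre mm",np.round(ce,2),"yaw deg",round(np.degrees(yaw),2),"dims",round(t-bt,1),round(hi-lo,1))
    return ce/1000,yaw
def comp(mask,px):
    n,l=cv2.connectedComponents(mask.astype(np.uint8)); 
    k=l[px[1]-60:px[1]+60,px[0]-50:px[0]+50]; k=k[k>0]; return l==np.bincount(k).argmax()
E
python3 - <<'E'
from h import *
s=robot.read_state(); cm=imaging.camera_model("wrist"); im=cv2.imread("pics/w2.png")
m=comp(seg(im,"orange"),(285,153)); print(m.sum())
c,y=fitgrid(cm,m,.080)
M=tgt_R(y,-1); print("cur yaw err",np.degrees((R.from_rotvec(s["orientation"]).inv()*R.from_matrix(M)).as_rotvec()))
ct=imaging.camera_model("top"); it=imaging.read_camera("top"); m=comp(seg(it,"orange"),(351,252)); print(m.sum()); fitgrid(ct,m,.080)
ex=np.array([np.cos(y),np.sin(y)])
go(list(c)+[.16],M)
E
```

```text
5430
grid centre mm [449.09 -53.55] yaw deg -4.05 dims 107.7 56.1
cur yaw err [-0.22968397 -4.32162871 -0.13286607]
10Traceback (most recent call last):
  File "<stdin>", line 6, in <module>
  File "h.py", line 61, in fitgrid
    pl=np.polyfit(u[L],v[L],1); pr=np.polyfit(u[Rr],v[Rr],1)
    raise TypeError("expected non-empty vector for x")
TypeError: expected non-empty vector for x
```

```bash
python3 - <<'E'
from h import *
go([.449,-.0535,.15],tgt_R(np.radians(-4.05),-1))
E
```

```text
rows 2 t 3.55 opening 0.0931 F [ 0.3 -0.  -0.8]
-0.0284, 0.0345, -0.0096, -0.11, -2.15, -0.07
-0.0287, 0.0345, -0.0084, -0.11, -2.15, -0.07
```

Request:
carry_out(
  motion=[-0.019, 0.023, -0.006, 0, -1.45, 0, 1, -0.019, 0.023, -0.006, 0, -1.45, 0, 1, -0.019, 0.023, -0.006, 0, -1.45, 0, 1, 0, 0, 0, 0, 0, 0, 1, 0, 0, 0, 0, 0, 0, 1],
)

```text
t: 4.05
tool_pos: [0.4518, -0.0544, 0.1489]
orientation: [-0.079, -2.182, 2.193]
force: [-0.1, -0.1, -0.6]
opening: 0.0931
```

```bash
python3 - <<'E'
from h import *
cm=imaging.camera_model("wrist"); im=imaging.read_camera("wrist"); cv2.imwrite("pics/w3.png",im)
m=comp(seg(im,"orange"),(300,240)); print(m.sum())
try: c,y=fitgrid(cm,m,.080)
except Exception as e: print(e)
go([.449,-.0535,.079],tgt_R(np.radians(-4.05),-1))
E
```

```text
7302
grid centre mm [454.25 -52.42] yaw deg -3.37 dims 100.6 52.3
rows 2 t 4.1 opening 0.093 F [-0.9 -0.4 -1.3]
0.0014, 0.0349, -0.0005, -0.14, 0.04, -0.10
0.0014, 0.0349, -0.0005, -0.14, 0.04, -0.10
```

View pics/w3.png

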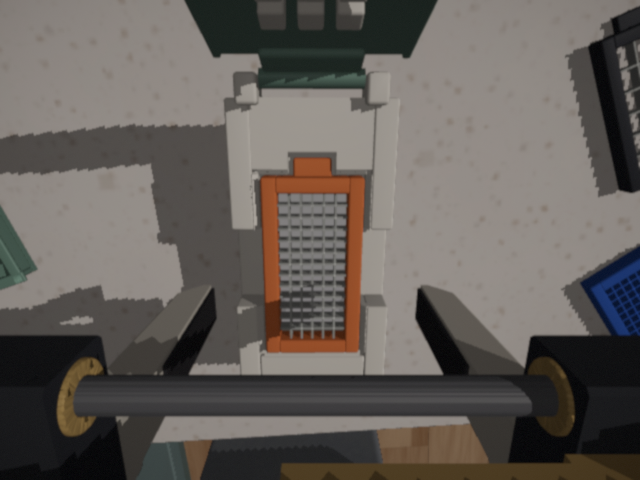

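```bash
python3 - <<'E'
from h import *
cm=imaging.camera_model("wrist"); im=cv2.imread("pics/w3.png")
print(np.round(plane(cm,[[262,177],[364,177],[268,352],[360,352]],.080)*1000,1))
c=im[140:370,230:400]; cv2.imwrite("pics/w3c.png",cv2.resize(c,None,fx=2.6,fy=2.6))
hsv=cv2.cvtColor(im,cv2.COLOR_BGR2HSV); print(hsv[180:190:3,300], hsv[340:356:2,310],hsv[250,258:285:2])
E
```

```text
[[505.7 -30.6  80. ]
 [501.8 -86.3  80. ]
 [396.7 -22.5  80. ]
 [392.5 -80.1  80. ]]
[[ 11 181 152]
 [ 10 181 152]
 [ 10 182 150]
 [ 10 183 148]] [[ 10 186 129]
 [ 10 184 148]
 [ 10 183 149]
 [ 10 184 148]
 [ 10 184 148]
 [ 10 185 145]
 [ 10 104 135]
 [ 15  24 150]] [[ 15  23  88]
 [ 19  23  88]
 [ 10  82  87]
 [ 10 184 130]
 [ 10 184 147]
 [ 10 184 148]
 [ 11 184 150]
 [ 10 182 151]
 [ 10 182 153]
 [ 10 181 159]
 [  9 148 122]
 [ 20  11  71]
 [ 30   8  66]
 [ 30   9  59]]
```

View pics/w3c.png

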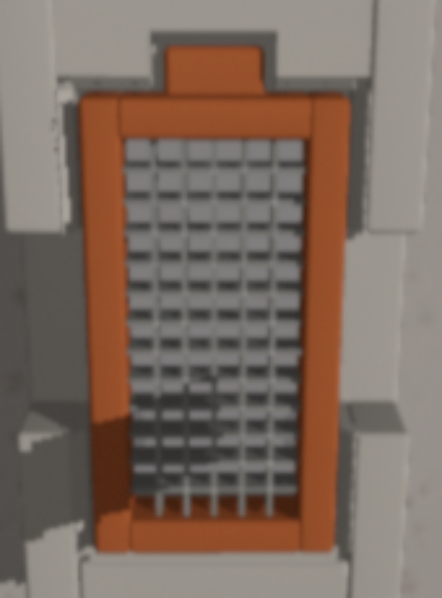

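```bash
sed -i 's/(h<14)&(s>160)&(v>90)/(h<16)\&(s>140)\&(v>35)/' h.py; python3 - <<'E'
from h import *
cm=imaging.camera_model("wrist"); im=cv2.imread("pics/w3.png")
c,y=fitgrid(cm,comp(seg(im,"orange"),(300,240)),.080)
im=cv2.imread("pics/w2.png")
go(list(c)+[.079],tgt_R(y,-1),3)
E
```

```text
grid centre mm [449.83 -53.98] yaw deg -4.05 dims 109.2 56.6
rows 3 t 4.1 opening 0.093 F [-0.9 -0.4 -1.3]
0.0007, 0.0233, -0.0002, -0.09, 0.03, -0.07
0.0006, 0.0233, -0.0002, -0.09, 0.03, -0.07
0.0006, 0.0233, -0.0001, -0.09, 0.03, -0.07
```

Request:
carry_out(
  motion=[0.001, 0.023, 0, 0, 0, 0, 1, 0.001, 0.023, 0, 0, 0, 0, 1, 0.0005, 0.02, 0, 0, 0, 0, 1, 0, 0.005, 0, 0, 0, 0, 1, 0, 0, 0, 0, 0, 0, 1],
)

```text
t: 4.6
tool_pos: [0.4518, -0.0568, 0.0836]
orientation: [-0.095, -2.183, 2.2]
force: [-0.3, 0.6, 0.5]
opening: 0.0929
```

```bash
python3 - <<'E'
from h import *
go([.4494,-.054,.078],tgt_R(np.radians(-4.05),-1))
E
```

```text
rows 1 t 4.6 opening 0.0929 F [-0.3  0.6  0.5]
0.0027, 0.0055, -0.0027, -0.41, -0.09, -0.83
```

Request:
carry_out(
  motion=[0.003, 0.0055, -0.003, -0.4, -0.1, -0.8, 1, 0, 0, 0, 0, 0, 0, 1, 0, 0, 0, 0, 0, 0, 1, 0, 0, 0, 0, 0, 0, 1, 0, 0, 0, 0, 0, 0, 1],
)

```text
t: 5.1
tool_pos: [0.4516, -0.0542, 0.0825]
orientation: [-0.084, -2.187, 2.189]
force: [-0.4, 0.4, -0.4]
opening: 0.0931
```

```bash
python3 - <<'E'
from h import *
go([.4494,-.054,.078],tgt_R(np.radians(-4.05),-1))
E
```

```text
rows 1 t 5.1 opening 0.0931 F [-0.4  0.4 -0.4]
0.0022, 0.0044, -0.0001, -0.04, -0.01, -0.35
```

Request:
carry_out(
  motion=[0.003, 0.006, 0, 0, 0, -0.3, 1, 0.001, 0.002, 0, 0, 0, -0.2, 1, 0, 0, 0, 0, 0, 0, -1, 0, 0, 0, 0, 0, 0, -1, 0, 0, 0, 0, 0, 0, -1],
  squeeze=20,
)

```text
t: 5.6
tool_pos: [0.4495, -0.0537, 0.0763]
orientation: [-0.078, -2.186, 2.186]
force: [-0.1, 0.3, 3.5]
opening: 0.0738
```

Request:
carry_out(
  motion=[0, 0, 0, 0, 0, 0, -1, 0, 0, 0, 0, 0, 0, -1, 0, 0, 0, 0, 0, 0, -1, 0, 0, 0, 0, 0, 0, -1, 0, 0, 0, 0, 0, 0, -1],
)

```text
t: 6.1
tool_pos: [0.4496, -0.0538, 0.0763]
orientation: [-0.079, -2.186, 2.186]
force: [-0.2, 1.0, 4.4]
opening: 0.0575
```

```bash
python3 - <<'E'
from h import *
cm=imaging.camera_model("wrist"); im=imaging.read_camera("wrist"); cv2.imwrite("pics/w4.png",im)
c,y=fitgrid(cm,comp(seg(im,"orange"),(310,300)),.080)
go([.4494,-.054,.078],tgt_R(np.radians(-4.05),-1))
E
```

```text
return _methods._mean(a, axis=axis, dtype=dtype,
  ret = ret.dtype.type(ret / rcount)
Traceback (most recent call last):
  File "h.py", line 61, in fitgrid
    pl=np.polyfit(u[L],v[L],1); pr=np.polyfit(u[Rr],v[Rr],1)
TypeError: expected non-empty vector for x
```

View pics/w4.png

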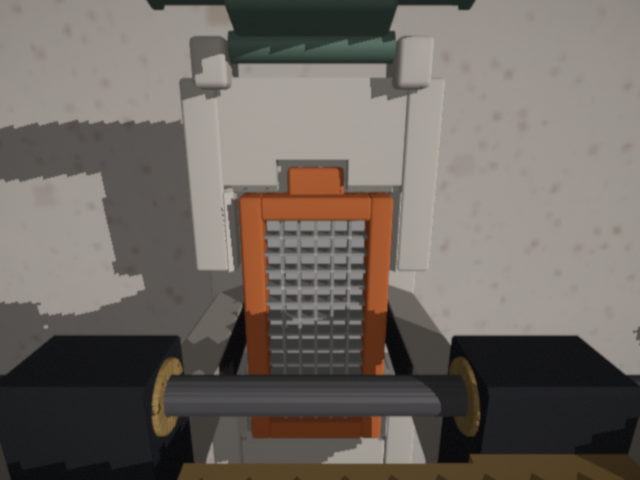

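Request:
carry_out(
  motion=[0, 0, 0, 0, 0, 0, 0.45, 0, 0, 0, 0, 0, 0, 0.45, 0, 0, 0, 0, 0, 0, 0.45, 0, -0.01, 0, 0, 0, 0, 0.45, 0, -0.002, 0, 0, 0, 0, 0.45],
)

```text
t: 6.65
tool_pos: [0.4486, -0.0544, 0.0881]
orientation: [-0.076, -2.184, 2.186]
force: [0.5, 0.3, -0.1]
opening: 0.0675
```

```bash
python3 - <<'E'
from h import *
go([.4494,-.054,.0860],tgt_R(np.radians(-4.05),-1))
E
```

```text
rows 1 t 6.65 opening 0.0675 F [ 0.5  0.3 -0.1]
-0.0008, 0.0021, -0.0004, -0.07, -0.01, 0.06
```

Request:
carry_out(
  motion=[-0.001, 0.003, 0, 0, 0, 0, 0.45, 0, 0, 0, 0, 0, 0, -1, 0, 0, 0, 0, 0, 0, -1, 0, 0, 0, 0, 0, 0, -1, 0, 0, 0, 0, 0, 0, -1],
  squeeze=25,
)

```text
t: 7.15
tool_pos: [0.4497, -0.0538, 0.0852]
orientation: [-0.077, -2.185, 2.185]
force: [-1.3, -0.6, 1.7]
opening: 0.0579
```

```bash
python3 - <<'E'
from h import *
s=robot.read_state(); print(s["tool_pos"],s["force"],s["opening"])
cm=imaging.camera_model("wrist"); im=imaging.read_camera("wrist"); cv2.imwrite("pics/w5.png",im)
g=seg(im,"orange"); 
rows=np.where(g[:, 250:270].sum(1)>3)[0]; print(rows[:5], np.where(g[:,360:385].sum(1)>3)[0][:5])
E
```

```text
[ 0.44966588 -0.05383933  0.08518002] [-1.32861998 -0.64489854  1.72323995] 0.05786887483573513
[190 191 192 193 194] [190 191 192 193 194]
```

View pics/w5.png

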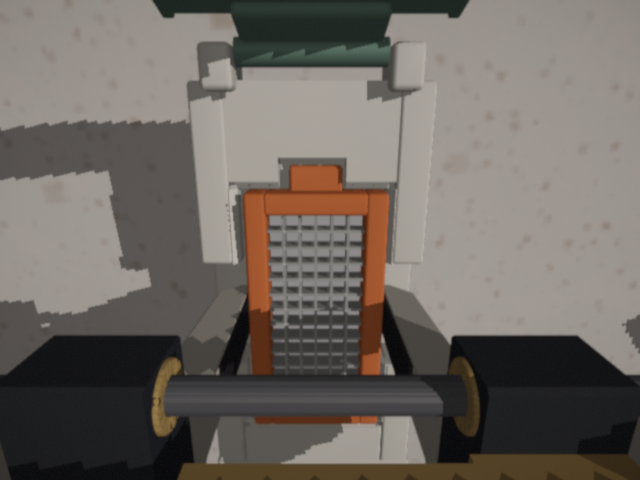

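Request:
carry_out(
  motion=[0, -0.015, 0, 0, 0, 0, -1, 0, -0.025, 0, 0, 0, 0, -1, 0, -0.025, 0, 0, 0, 0, -1, 0, -0.025, 0, 0, 0, 0, -1, 0, -0.015, 0, 0, 0, 0, -1],
)

```text
t: 7.7
tool_pos: [0.4458, -0.0531, 0.1881]
orientation: [-0.064, -2.181, 2.178]
force: [0.7, -0.2, -0.6]
opening: 0.0575
```

```bash
python3 - <<'E'
from h import *
s=robot.read_state(); print(s["tool_pos"],s["force"],s["opening"])
cm=imaging.camera_model("wrist"); im=imaging.read_camera("wrist"); cv2.imwrite("pics/w6.png",im)
a=np.radians(15.8); 
go([.494-.005*np.cos(a),.26-.005*np.sin(a),.16],tgt_R(a,-1),9)
E
```

```text
[ 0.44575034 -0.05306066  0.1880607 ] [ 0.69351476 -0.21926043 -0.55701969] 0.05749739245277878
rows 9 t 7.75 opening 0.0573 F [ 1.2 -0.7  1.1]
-0.0023, 0.0034, -0.0349, 0.01, -2.21, 0.06
-0.0036, 0.0034, -0.0348, 0.01, -2.21, 0.06
-0.0050, 0.0034, -0.0346, 0.01, -2.21, 0.06
-0.0063, 0.0033, -0.0344, 0.01, -2.21, 0.06
-0.0076, 0.0033, -0.0341, 0.01, -2.21, 0.06
-0.0089, 0.0033, -0.0338, 0.01, -2.21, 0.06
-0.0102, 0.0033, -0.0335, 0.01, -2.21, 0.06
-0.0115, 0.0033, -0.0330, 0.01, -2.21, 0.06
-0.0127, 0.0034, -0.0326, 0.01, -2.21, 0.06
```

View pics/w6.png

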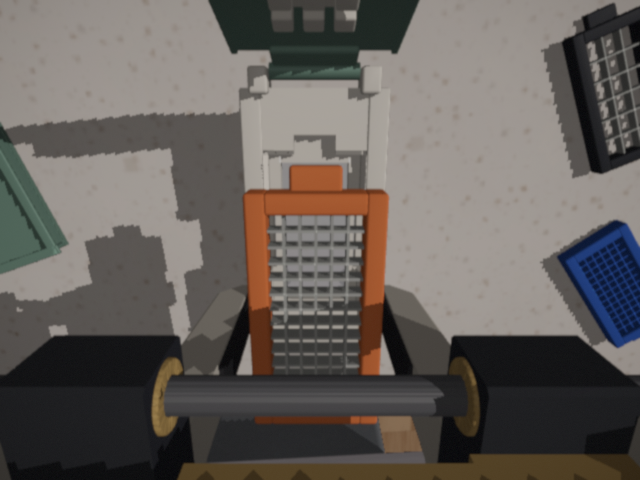

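Request:
carry_out(
  motion=[-0.002, 0.003, -0.035, 0, -2.2, 0, -1, -0.004, 0.003, -0.035, 0, -2.2, 0, -1, -0.005, 0.003, -0.035, 0, -2.2, 0, -1, -0.006, 0.003, -0.034, 0, -2.2, 0, -1, -0.008, 0.003, -0.034, 0, -2.2, 0, -1],
)

```text
t: 8.25
tool_pos: [0.4713, 0.1211, 0.1727]
orientation: [-0.138, 2.163, -2.164]
force: [0.1, -0.3, -1.8]
opening: 0.0579
```

Request:
carry_out(
  motion=[-0.009, 0.003, -0.034, 0, -2.2, 0, -1, -0.01, 0.003, -0.034, 0, -2.2, 0, -1, -0.012, 0.003, -0.033, 0, -2.2, 0, -1, -0.013, 0.003, -0.033, 0, -2.2, 0, -1, 0, 0, 0, 0, 0, 0, -1],
)

```text
t: 8.75
tool_pos: [0.4876, 0.2697, 0.1529]
orientation: [-0.312, 2.074, -2.076]
force: [0.3, -0.7, -1.1]
opening: 0.0575
```

```bash
python3 - <<'E'
from h import *
look("wrist","tray",.021,"w7")
a=np.radians(15.8); 
go([.494-.005*np.cos(a),.26-.005*np.sin(a),.08],tgt_R(a,-1))
E
```

```text
t 8.75 tcp [0.4876 0.2697 0.1529] q [0.41 0.08 1.69 0.   1.38 1.7 ] F [ 0.3 -0.7 -1.1]
rows 2 t 8.85 opening 0.0577 F [-0.2 -0.9 -0.8]
-0.0002, 0.0366, 0.0040, -0.01, 0.15, 0.44
0.0001, 0.0366, 0.0040, -0.01, 0.15, 0.44
```

View pics/w7.png

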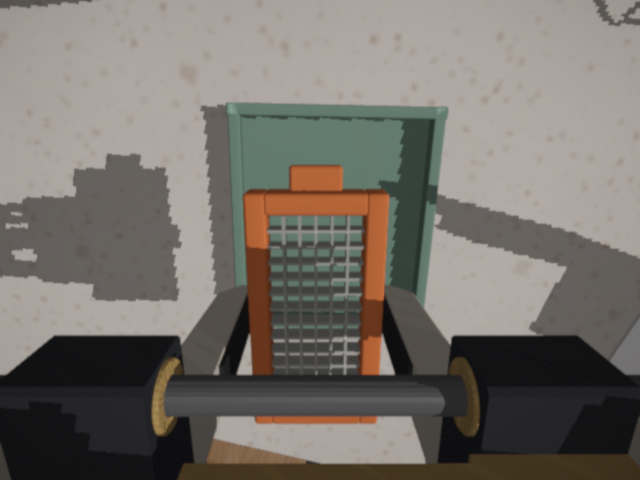

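```bash
python3 - <<'E'
from h import *
cm=imaging.camera_model("wrist")
P=plane(cm,[[229,103],[447,107]],.021); print(np.round(P,4), np.linalg.norm(P[0]-P[1]))
d=P[0]-P[1]; a=np.arctan2(-d[0],d[1]); ex=np.array([np.cos(a),np.sin(a),0]); print(np.degrees(a),P.mean(0)-.082*ex)
E
```

```text
[[0.559  0.3457 0.021 ]
 [0.5971 0.2047 0.021 ]] 0.14601460806787311
15.114106653317553 [0.49885712 0.25380639 0.021     ]
```

```bash
python3 - <<'E'
from h import *
go([.491,.256,.045],tgt_R(np.radians(15.3),-1),4)
E
```

```text
rows 4 t 8.85 opening 0.0577 F [-0.2 -0.9 -0.8]
-0.0005, 0.0270, 0.0028, -0.01, 0.20, 0.22
-0.0004, 0.0270, 0.0028, -0.01, 0.20, 0.22
-0.0003, 0.0270, 0.0028, -0.01, 0.20, 0.22
-0.0002, 0.0270, 0.0028, -0.01, 0.20, 0.22
```

Request:
carry_out(
  motion=[0, 0.027, 0.003, 0, 0.2, 0.2, -1, 0, 0.027, 0.003, 0, 0.2, 0.2, -1, 0, 0.027, 0.003, 0, 0.2, 0.2, -1, 0, 0.027, 0.003, 0, 0.2, 0.2, -1, 0, 0, 0, 0, 0, 0, -1],
)

```text
t: 9.35
tool_pos: [0.4906, 0.2485, 0.042]
orientation: [-0.271, 2.08, -2.085]
force: [-2.1, -0.4, -1.3]
opening: 0.0578
```

```bash
python3 - <<'E'
from h import *
go([.491,.256,.0235],tgt_R(np.radians(15.3),-1),3)
E
```

```text
rows 3 t 9.35 opening 0.0578 F [-2.1 -0.4 -1.3]
-0.0008, 0.0062, -0.0024, -0.05, -0.13, -0.01
-0.0008, 0.0062, -0.0024, -0.05, -0.13, -0.01
-0.0008, 0.0062, -0.0024, -0.05, -0.13, -0.01
```

Request:
carry_out(
  motion=[-0.001, 0.006, -0.002, 0, -0.1, 0, -1, -0.001, 0.006, -0.002, 0, -0.1, 0, -1, -0.001, 0.006, -0.002, 0, -0.1, 0, -1, 0, 0, 0, 0, 0, 0, -1, 0, 0, 0, 0, 0, 0, -1],
)

```text
t: 9.85
tool_pos: [0.4951, 0.2552, 0.0273]
orientation: [-0.269, 2.077, -2.08]
force: [0.4, 0.6, -1.1]
opening: 0.0577
```

```bash
python3 - <<'E'
from h import *
go([.491,.256,.0232],tgt_R(np.radians(15.3),-1))
E
```

```text
rows 1 t 9.85 opening 0.0577 F [ 0.4  0.6 -1.1]
0.0038, 0.0041, -0.0019, -0.12, -0.21, -0.34
```

Request:
carry_out(
  motion=[0.002, 0.003, 0, 0, 0, -0.3, -1, 0, 0.002, 0, 0, 0, 0, -1, 0, 0.001, 0, 0, 0, 0, -1, 0, 0, 0, 0, 0, 0, -1, 0, 0, 0, 0, 0, 0, -1],
)

```text
t: 10.35
tool_pos: [0.4944, 0.2555, 0.0238]
orientation: [-0.273, 2.077, -2.08]
force: [0.4, -0.6, -0.9]
opening: 0.0578
```

```bash
python3 - <<'E'
from h import *
go([.491,.256,.0232],tgt_R(np.radians(15.3),-1))
E
```

```text
rows 1 t 10.35 opening 0.0578 F [ 0.4 -0.6 -0.9]
0.0032, 0.0005, -0.0014, -0.11, -0.16, -0.18
```

Request:
carry_out(
  motion=[0, 0.002, 0, 0, 0, -0.2, -1, 0, 0, 0, 0, 0, 0, -1, 0, 0, 0, 0, 0, 0, 0.5, 0, 0, 0, 0, 0, 0, 0.5, 0, 0, 0, 0, 0, 0, 0.5],
)

```text
t: 10.85
tool_pos: [0.4953, 0.2559, 0.0236]
orientation: [-0.275, 2.078, -2.081]
force: [0.3, -0.5, 1.1]
opening: 0.0696
```

```bash
python3 - <<'E'
from h import *
s=robot.read_state(); print(s["t"],s["tool_pos"],s["force"],s["opening"])
E
```

```text
10.85 [0.49533172 0.25588459 0.02363715] [ 0.2879564  -0.52520041  1.1209895 ] 0.06960913307307516
```

Request:
carry_out(
  motion=[0, -0.02, 0, 0, 0, 0, 0.5, 0, -0.04, 0, 0, 0, 0, 0.5, 0, -0.045, 0, 0, 0, 0, 1, 0, -0.045, 0, 0, 0, 0, 1, 0, -0.04, 0, 0, 0, 0, 1],
)

```text
t: 11.35
tool_pos: [0.4894, 0.2538, 0.2095]
orientation: [-0.295, 2.081, -2.094]
force: [0.9, 0.2, 0.3]
opening: 0.0889
```

```bash
python3 - <<'E'
from h import *
s=robot.read_state()
cm=imaging.camera_model("wrist"); im=imaging.read_camera("wrist"); cv2.imwrite("pics/w8.png",im)
c,y=fitgrid(cm,comp(seg(im,"orange"),(310,240)),.018)
go([.455,-.314,.155],tgt_R(np.radians(19.6),-1),13)
E
```

```text
grid centre mm [494.67 254.13] yaw deg 15.14 dims 108.4 56.5
rows 13 t 11.4 opening 0.0913 F [1.8 0.7 5.4]
0.0142, 0.0050, 0.0415, -0.01, -0.34, 0.03
0.0144, 0.0050, 0.0414, -0.01, -0.34, 0.03
0.0147, 0.0050, 0.0413, -0.01, -0.34, 0.03
0.0149, 0.0050, 0.0412, -0.01, -0.34, 0.03
0.0152, 0.0050, 0.0411, -0.01, -0.34, 0.03
0.0154, 0.0050, 0.0411, -0.01, -0.34, 0.03
0.0157, 0.0049, 0.0410, -0.01, -0.34, 0.03
0.0159, 0.0049, 0.0409, -0.01, -0.34, 0.03
0.0162, 0.0049, 0.0408, -0.01, -0.34, 0.03
0.0164, 0.0049, 0.0407, -0.01, -0.34, 0.03
0.0167, 0.0049, 0.0406, -0.01, -0.34, 0.03
0.0169, 0.0049, 0.0405, -0.01, -0.34, 0.03
0.0172, 0.0048, 0.0404, -0.01, -0.34, 0.03
```

View pics/w8.png

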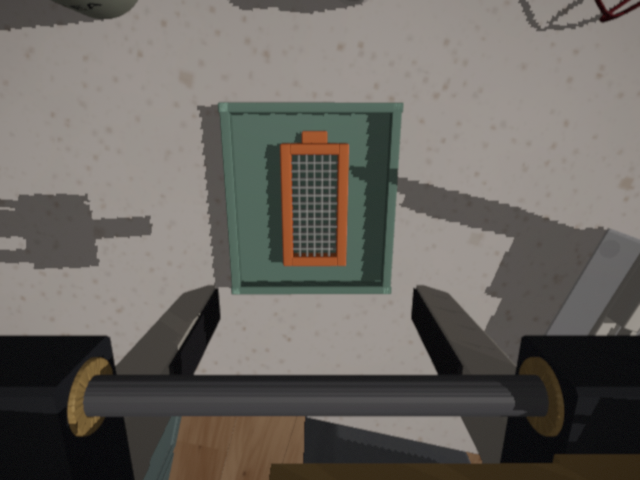

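```bash
python3 - <<'E'
from h import *
go([.43,-.05,.2],tgt_R(np.radians(17),-1),7)
E
```

```text
rows 7 t 11.4 opening 0.0913 F [1.8 0.7 5.4]
0.0200, 0.0028, 0.0397, -0.02, -0.27, 0.06
0.0202, 0.0027, 0.0396, -0.02, -0.27, 0.06
0.0204, 0.0027, 0.0395, -0.02, -0.27, 0.06
0.0206, 0.0027, 0.0395, -0.02, -0.27, 0.06
0.0207, 0.0026, 0.0394, -0.02, -0.27, 0.06
0.0209, 0.0026, 0.0393, -0.02, -0.27, 0.06
0.0211, 0.0026, 0.0392, -0.02, -0.27, 0.06
```

Request:
carry_out(
  motion=[0.02, 0.003, 0.04, 0, -0.3, 0, 1, 0.02, 0.003, 0.04, 0, -0.3, 0, 1, 0.02, 0.003, 0.04, 0, -0.3, 0, 1, 0.02, 0.003, 0.04, 0, -0.3, 0, 1, 0.021, 0.003, 0.039, 0, -0.3, 0, 1],
)

```text
t: 11.9
tool_pos: [0.4519, 0.0353, 0.2069]
orientation: [-0.307, 2.056, -2.059]
force: [1.3, -1.4, -0.2]
opening: 0.0931
```

Request:
carry_out(
  motion=[0.021, 0.003, 0.039, 0, -0.3, 0, 1, 0.021, 0.003, 0.039, 0, -0.3, 0, 1, 0.006, 0.003, 0.038, 0, -0.4, 0, 1, 0.006, 0.006, 0.038, 0, -0.4, 0, 1, 0.006, 0.006, 0.038, 0, -0.4, 0, 1],
)

```text
t: 12.4
tool_pos: [0.4512, -0.1744, 0.1852]
orientation: [-0.334, 2.034, -2.041]
force: [0.7, -0.1, 1.3]
opening: 0.0924
```

Request:
carry_out(
  motion=[0.006, 0.006, 0.038, 0, -0.4, 0, 1, 0.006, 0.007, 0.038, 0, -0.4, 0, 1, 0.005, 0.007, 0.038, 0, -0.4, 0, 1, 0, 0.007, 0.03, 0, 0, 0, 1, 0, 0, 0, 0, 0, 0, 1],
)

```text
t: 12.9
tool_pos: [0.4829, -0.3265, 0.1544]
orientation: [-0.35, 2.024, -2.032]
force: [0.1, 0.1, -0.3]
opening: 0.093
```

```bash
python3 - <<'E'
from h import *
im,cm=look("wrist","coarse_grid",.014,"w9")
go([.477,-.3156,.154],tgt_R(np.radians(19.6),-1))
E
```

```text
t 12.9 tcp [ 0.4829 -0.3265  0.1544] q [-0.68  0.13  1.64  0.    1.36  0.54] F [ 0.1  0.1 -0.3]
coarse_grid 0.69 [288. 151.] 7345 (533.3, -295.5, 119.1, 58.5, 19.0)
rows 1 t 13.0 opening 0.0928 F [ 0.1 -0.2  0.8]
0.0026, 0.0013, -0.0098, -0.25, 0.50, -0.42
```

View pics/w9.png

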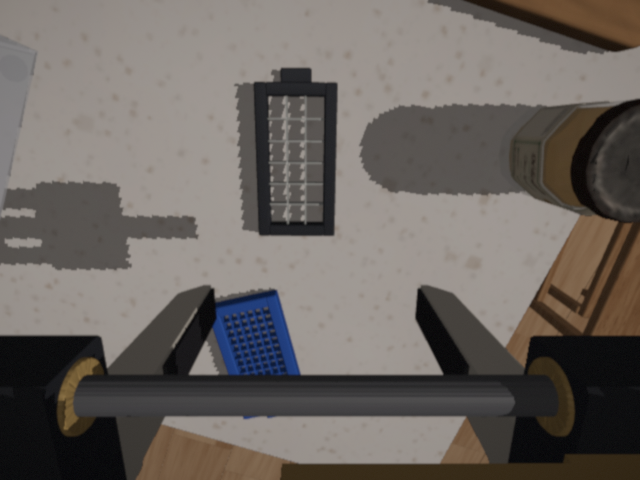

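```bash
python3 - <<'E'
from h import *
cm=imaging.camera_model("wrist"); im=cv2.imread("pics/w9.png")
g=seg(im,"char"); m=comp(g,(295,160)); print(m.sum()); c,y=fitgrid(cm,m,.014)
d=models.outline_of("wrist","coarse_grid")[0]; c2,y2=fitgrid(cm,d["pixels"],.014)
for d in models.outline_of("wrist","nut_jar")[:1]: print(d["confidence"],rect(cm,d["pixels"],.099),rect(cm,d["pixels"],0))
print(np.round(plane(cm,[[255,83],[337,83],[261,235],[334,235]],.014)*1000,1))
go([c2[0],c2[1],.10],tgt_R(y,-1),3)
E
```

```text
6009
grid centre mm [ 528.45 -293.83] yaw deg 19.63 dims 107.7 56.8
grid centre mm [ 528.6  -294.19] yaw deg 19.09 dims 109.2 57.6
0.78 (582.8, -429.8, 75.7, 65.8, -63.0) (594.9, -494.2, 112.3, 97.7, -63.0)
[[ 569.6 -250.3   14. ]
 [ 589.  -303.1   14. ]
 [ 467.9 -287.4   14. ]
 [ 487.  -339.8   14. ]]
rows 3 t 13.1 opening 0.0929 F [ 0.3 -0.7 -0.2]
-0.0173, 0.0189, -0.0038, -0.11, 0.19, -0.16
-0.0174, 0.0189, -0.0039, -0.11, 0.19, -0.16
-0.0174, 0.0189, -0.0039, -0.11, 0.19, -0.16
```

Request:
carry_out(
  motion=[-0.017, 0.019, -0.004, -0.1, 0.1, -0.2, 1, -0.017, 0.019, -0.004, -0.1, 0.1, -0.2, 1, -0.017, 0.019, -0.004, -0.1, 0, -0.1, 1, 0, 0, 0, 0, 0, 0, 1, 0, 0, 0, 0, 0, 0, 1],
)

```text
t: 13.6
tool_pos: [0.5303, -0.2891, 0.1032]
orientation: [-0.359, 2.021, -2.032]
force: [-0.5, -1.2, 0.5]
opening: 0.0931
```

```bash
python3 - <<'E'
from h import *
cm=imaging.camera_model("wrist"); im=imaging.read_camera("wrist"); cv2.imwrite("pics/w10.png",im)
m=comp(seg(im,"char"),(310,220)); print(m.sum()); 
try: c,y=fitgrid(cm,m,.014)
except Exception as e: print(e)
go([.5285,-.2942,.045],tgt_R(np.radians(19.7),-1),3)
ct=imaging.camera_model("top"); it=imaging.read_camera("top"); d=models.outline_of("top","nut_jar")
cv2.imwrite("pics/jar.png",cv2.resize(it[150:230,400:500],(800,600),interpolation=cv2.INTER_CUBIC))
E
```

```text
8174
grid centre mm [ 529.47 -296.27] yaw deg 19.62 dims 108.9 56.7
rows 3 t 13.65 opening 0.0926 F [ 0.2 -0.2  0.7]
0.0012, 0.0194, 0.0013, -0.11, 0.20, -0.06
0.0011, 0.0194, 0.0014, -0.11, 0.20, -0.06
0.0011, 0.0194, 0.0014, -0.11, 0.20, -0.06
```

View pics/w10.png

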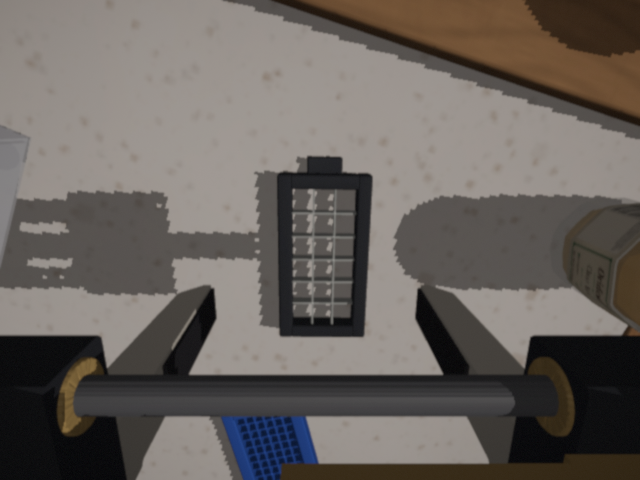

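View pics/jar.png

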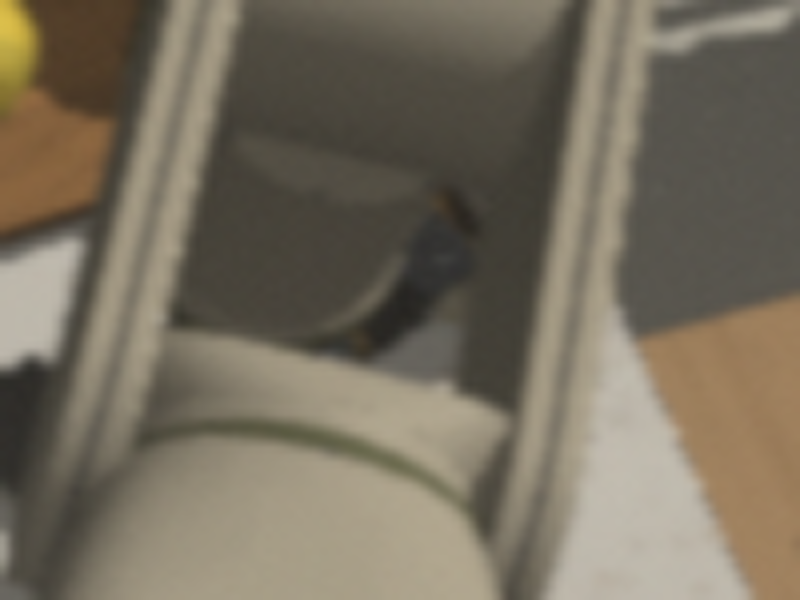

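```bash
python3 - <<'E'
from h import *
go([.529,-.295,.028],tgt_R(np.radians(19.65),-1),4)
E
```

```text
rows 4 t 13.75 opening 0.0932 F [-0.9 -0.5 -0.7]
0.0007, 0.0189, 0.0009, -0.09, 0.14, -0.06
0.0007, 0.0189, 0.0010, -0.09, 0.14, -0.06
0.0007, 0.0189, 0.0010, -0.09, 0.14, -0.06
0.0007, 0.0189, 0.0010, -0.09, 0.14, -0.06
```

Request:
carry_out(
  motion=[0.001, 0.019, 0.001, -0.1, 0.1, 0, 1, 0.001, 0.019, 0.001, -0.1, 0.1, 0, 1, 0.001, 0.018, 0.001, -0.1, 0.1, 0, 1, 0.001, 0.01, 0.001, 0, 0.1, 0, 1, 0, 0.003, 0, 0, 0, 0, 1],
)

```text
t: 14.25
tool_pos: [0.53, -0.3004, 0.0403]
orientation: [-0.339, 2.021, -2.04]
force: [0.3, 0.4, 0.3]
opening: 0.0934
```

```bash
python3 - <<'E'
from h import *
go([.529,-.295,.0212],tgt_R(np.radians(19.65),-1))
E
```

```text
rows 1 t 14.25 opening 0.0934 F [0.3 0.4 0.3]
-0.0007, 0.0191, -0.0057, -0.64, -0.01, -0.60
```

Request:
carry_out(
  motion=[0, 0.009, -0.004, -0.6, 0, -0.6, 1, 0, 0.008, -0.003, -0.1, 0, -0.1, 1, 0, 0.004, -0.001, 0, 0, 0, 1, 0, 0, 0, 0, 0, 0, 1, 0, 0, 0, 0, 0, 0, 1],
)

```text
t: 14.75
tool_pos: [0.5282, -0.2932, 0.0199]
orientation: [-0.353, 2.035, -2.036]
force: [-0.7, -0.2, -0.6]
opening: 0.0932
```

```bash
python3 - <<'E'
from h import *
go([.529,-.295,.0205],tgt_R(np.radians(19.65),-1))
im=imaging.read_camera("wrist"); cv2.imwrite("pics/w11.png",im)
E
```

```text
rows 1 t 14.75 opening 0.0932 F [-0.7 -0.2 -0.6]
-0.0002, -0.0006, 0.0019, -0.01, -0.03, 0.07
```

View pics/w11.png

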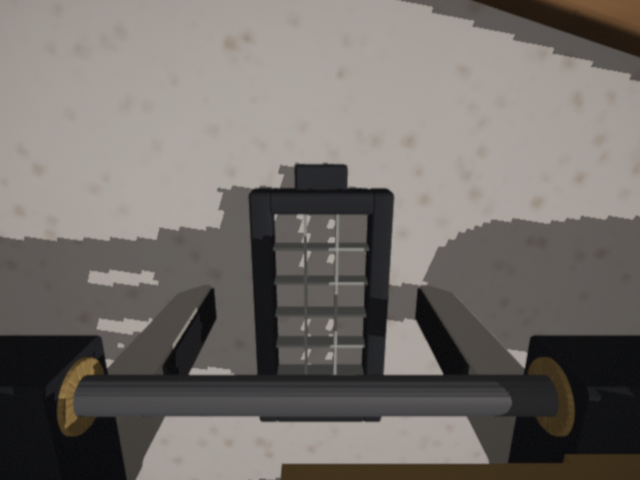

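Request:
carry_out(
  motion=[0, 0, 0.001, 0, 0, 0, -1, 0, 0, 0, 0, 0, 0, -1, 0, 0, 0, 0, 0, 0, -1, 0, 0, 0, 0, 0, 0, -1, 0, 0, 0, 0, 0, 0, -1],
  squeeze=25,
)

```text
t: 15.3
tool_pos: [0.5293, -0.2949, 0.0213]
orientation: [-0.352, 2.033, -2.037]
force: [-0.6, 1.1, -1.2]
opening: 0.0576
```

Request:
carry_out(
  motion=[0, 0, 0, 0, 0, 0, -1, 0, 0, 0, 0, 0, 0, -1, 0, -0.01, 0, 0, 0, 0, -1, 0, -0.03, 0, 0, 0, 0, -1, 0, -0.03, 0, 0, 0, 0, -1],
)

```text
t: 15.8
tool_pos: [0.5252, -0.2921, 0.0877]
orientation: [-0.361, 2.045, -2.032]
force: [0.9, -0.2, -1.4]
opening: 0.0574
```

```bash
python3 - <<'E'
from h import *
s=robot.read_state(); print(s["tool_pos"],s["force"],s["opening"])
im=imaging.read_camera("wrist"); cv2.imwrite("pics/w12.png",im)
a=cv2.imread("pics/w6.png")
for n,i in (("fine",a),("coarse",im)):
    g=cv2.cvtColor(i,cv2.COLOR_BGR2GRAY).astype(int); h=seg(i,"orange" if n=="fine" else "char")
    print(n,[np.where(h[170:,c])[0][0]+170 for c in (255,260,370,380)],[ (np.where(h[r,200:420])[0][[0,-1]]+200).tolist() for r in (200,215,230)], [np.where(h[120:,c])[0][0]+120 for c in (310,325)])
cv2.imwrite("pics/cmp.png",np.hstack([a[140:440,220:420],im[140:440,220:420]]).repeat(2,0).repeat(2,1))
E
```

```text
[ 0.52522208 -0.29207539  0.08771152] [ 0.89865278 -0.20143158 -1.35785965] 0.05744364490699561
fine [np.int64(190), np.int64(190), np.int64(190), np.int64(190)] [[243, 387], [244, 386], [245, 386]] [np.int64(166), np.int64(166)]
coarse [np.int64(190), np.int64(190), np.int64(190), np.int64(190)] [[244, 386], [244, 385], [245, 384]] [np.int64(166), np.int64(166)]
```

View pics/cmp.png

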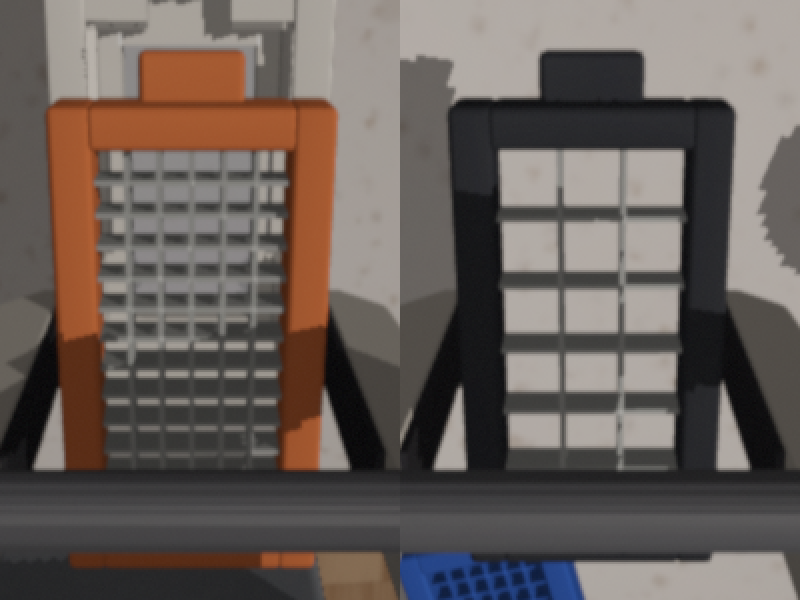

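```bash
python3 - <<'E'
from h import *
G=R.from_rotvec([-0.077,-2.185,2.185]).as_matrix(); print(np.round(G,3))
go([.435,-.24,.17],tgt_R(np.radians(12),-1),4)
E
```

```text
[[-0.997 -0.001 -0.071]
 [ 0.071  0.    -0.997]
 [ 0.001 -1.     0.   ]]
rows 4 t 15.85 opening 0.0574 F [ 4.3 -1.9  2.9]
0.0174, -0.0190, -0.0205, 0.02, 1.91, 0.04
0.0181, -0.0190, -0.0199, 0.02, 1.91, 0.04
0.0187, -0.0190, -0.0193, 0.02, 1.91, 0.04
0.0193, -0.0190, -0.0186, 0.02, 1.91, 0.04
```

Request:
carry_out(
  motion=[0.017, -0.019, -0.02, 0, 1.9, 0, -1, 0.018, -0.019, -0.02, 0, 1.9, 0, -1, 0.019, -0.019, -0.019, 0, 1.9, 0, -1, 0.019, -0.019, -0.019, 0, 1.9, 0, -1, 0, 0, 0, 0, 0, 0, -1],
)

```text
t: 16.35
tool_pos: [0.4338, -0.239, 0.1754]
orientation: [-0.217, 2.112, -2.115]
force: [1.2, -0.5, -1.3]
opening: 0.0578
```

```bash
python3 - <<'E'
from h import *
go([.443,-.0535,.15],tgt_R(np.radians(-4.07),-1),6)
E
```

```text
rows 6 t 16.35 opening 0.0578 F [ 1.2 -0.5 -1.3]
-0.0078, 0.0042, -0.0300, -0.01, 2.63, 0.00
-0.0064, 0.0042, -0.0303, -0.01, 2.63, 0.00
-0.0050, 0.0042, -0.0306, -0.01, 2.63, 0.00
-0.0036, 0.0042, -0.0308, -0.01, 2.63, 0.00
-0.0022, 0.0042, -0.0309, -0.01, 2.63, 0.00
-0.0008, 0.0042, -0.0310, -0.01, 2.63, 0.00
```

Request:
carry_out(
  motion=[-0.008, 0.004, -0.03, 0, 2.6, 0, -1, -0.006, 0.004, -0.03, 0, 2.6, 0, -1, -0.005, 0.004, -0.031, 0, 2.6, 0, -1, -0.004, 0.004, -0.031, 0, 2.6, 0, -1, -0.002, 0.004, -0.031, 0, 2.6, 0, -1],
)

```text
t: 16.85
tool_pos: [0.444, -0.0839, 0.1564]
orientation: [-0.046, -2.201, 2.214]
force: [0.4, -0.1, -1.5]
opening: 0.0576
```

Request:
carry_out(
  motion=[-0.001, 0.004, -0.031, 0, 2.6, 0, -1, 0, 0, 0, 0, 0, 0, -1, 0, 0, 0, 0, 0, 0, -1, 0, 0, 0, 0, 0, 0, -1, 0, 0, 0, 0, 0, 0, -1],
)

```text
t: 17.35
tool_pos: [0.4469, -0.0499, 0.1507]
orientation: [-0.091, -2.18, 2.191]
force: [-1.1, 0.2, -1.7]
opening: 0.0578
```

```bash
python3 - <<'E'
from h import *
G=R.from_rotvec([-0.077,-2.185,2.185]).as_matrix()
go([.45,-.0538,.115],G,3)
im=imaging.read_camera("wrist"); cv2.imwrite("pics/w13.png",im)
E
```

```text
rows 3 t 17.35 opening 0.0578 F [-1.1  0.2 -1.7]
-0.0011, 0.0119, 0.0011, -0.10, -0.11, -0.14
-0.0011, 0.0119, 0.0012, -0.10, -0.11, -0.14
-0.0011, 0.0119, 0.0012, -0.10, -0.11, -0.14
```

View pics/w13.png

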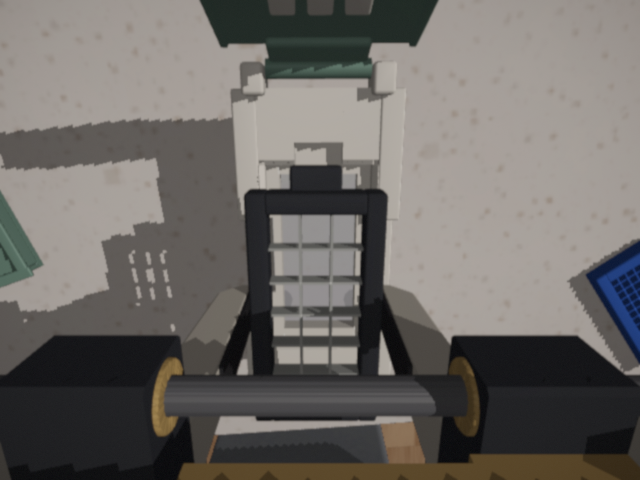

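Request:
carry_out(
  motion=[-0.001, 0.012, 0.001, -0.1, -0.1, -0.2, -1, -0.001, 0.012, 0.001, -0.1, -0.1, -0.2, -1, -0.001, 0.01, 0.001, -0.1, -0.1, -0.1, -1, 0, 0, 0, 0, 0, 0, -1, 0, 0, 0, 0, 0, 0, -1],
)

```text
t: 17.9
tool_pos: [0.4493, -0.0557, 0.1126]
orientation: [-0.076, -2.182, 2.181]
force: [0.7, 0.9, -0.8]
opening: 0.0578
```

```bash
python3 - <<'E'
from h import *
G=R.from_rotvec([-0.077,-2.185,2.185]).as_matrix()
go([.45,-.0538,.104],G,1)
E
```

```text
rows 1 t 17.9 opening 0.0578 F [ 0.7  0.9 -0.8]
-0.0006, 0.0086, -0.0020, 0.03, -0.19, 0.22
```

Request:
carry_out(
  motion=[-0.001, 0.003, -0.003, 0, -0.2, 0.2, -1, 0, 0, 0, 0, 0, 0, -1, 0, 0, 0, 0, 0, 0, -1, 0, 0, 0, 0, 0, 0, -1, 0, 0, 0, 0, 0, 0, -1],
)

```text
t: 18.4
tool_pos: [0.4512, -0.0524, 0.1103]
orientation: [-0.077, -2.187, 2.186]
force: [0.4, -0.0, -1.9]
opening: 0.0576
```

```bash
python3 - <<'E'
from h import *
G=R.from_rotvec([-0.077,-2.185,2.185]).as_matrix()
go([.45,-.0538,.098],G,1)
E
```

```text
rows 1 t 18.4 opening 0.0576 F [ 0.4 -0.  -1.9]
0.0011, 0.0123, 0.0015, 0.02, 0.06, -0.07
```

Request:
carry_out(
  motion=[0.001, 0.004, 0.001, 0, 0, 0, -1, 0, 0.004, 0, 0, 0, 0, -1, 0, 0, 0, 0, 0, 0, -1, 0, 0, 0, 0, 0, 0, -1, 0, 0, 0, 0, 0, 0, -1],
)

```text
t: 18.9
tool_pos: [0.4501, -0.0535, 0.1017]
orientation: [-0.078, -2.187, 2.186]
force: [-0.3, -0.4, -2.0]
opening: 0.0576
```

```bash
python3 - <<'E'
from h import *
G=R.from_rotvec([-0.077,-2.185,2.185]).as_matrix()
go([.45,-.0538,.0873],G,1)
E
```

```text
rows 1 t 18.9 opening 0.0576 F [-0.3 -0.4 -2. ]
0.0001, 0.0144, 0.0004, 0.01, 0.06, -0.10
```

Well aligned (0.1/0.3 mm). Go down into the pocket gently.

Request:
carry_out(
  motion=[0, 0.004, 0, 0, 0, 0, -1, 0, 0.004, 0, 0, 0, 0, -1, 0, 0.003, 0, 0, 0, 0, -1, 0, 0, 0, 0, 0, 0, -1, 0, 0, 0, 0, 0, 0, -1],
)

```text
t: 19.4
tool_pos: [0.4501, -0.0534, 0.0896]
orientation: [-0.077, -2.187, 2.186]
force: [0.2, -0.6, -2.4]
opening: 0.0576
```

```bash
python3 - <<'E'
from h import *
G=R.from_rotvec([-0.077,-2.185,2.185]).as_matrix()
go([.45,-.0538,.0873],G,1)
E
```

```text
rows 1 t 19.4 opening 0.0576 F [ 0.2 -0.6 -2.4]
0.0000, 0.0023, 0.0004, 0.02, 0.06, -0.08
```

Request:
carry_out(
  motion=[0, 0.002, 0, 0, 0, 0, -1, 0, 0.002, 0, 0, 0, 0, -1, 0, 0.001, 0, 0, 0, 0, -1, 0, 0, 0, 0, 0, 0, -1, 0, 0, 0, 0, 0, 0, -1],
)

```text
t: 19.9
tool_pos: [0.451, -0.0536, 0.0876]
orientation: [-0.078, -2.187, 2.187]
force: [-0.3, -0.5, -1.9]
opening: 0.0579
```

```bash
python3 - <<'E'
from h import *
G=R.from_rotvec([-0.077,-2.185,2.185]).as_matrix()
go([.45,-.0538,.0873],G,1)
E
```

```text
rows 1 t 19.9 opening 0.0579 F [-0.3 -0.5 -1.9]
0.0010, 0.0003, 0.0003, -0.01, 0.08, -0.16
```

Request:
carry_out(
  motion=[0.001, 0.002, 0, 0, 0, 0, -1, 0, 0.001, 0, 0, 0, 0, -1, 0, 0, 0, 0, 0, 0, -1, 0, 0, 0, 0, 0, 0, -1, 0, 0, 0, 0, 0, 0, -1],
)

```text
t: 20.4
tool_pos: [0.4512, -0.0537, 0.0872]
orientation: [-0.081, -2.188, 2.189]
force: [-1.2, -0.7, 1.7]
opening: 0.0579
```

```bash
python3 - <<'E'
from h import *
G=R.from_rotvec([-0.077,-2.185,2.185]).as_matrix()
go([.45,-.0538,.0873],G,1)
E
```

```text
rows 1 t 20.4 opening 0.0579 F [-1.2 -0.7  1.7]
0.0011, -0.0001, 0.0002, -0.01, 0.08, -0.28
```

Request:
carry_out(
  motion=[0, 0, 0, 0, 0, 0, 0.45, 0, 0, 0, 0, 0, 0, 0.45, 0, 0, 0, 0, 0, 0, 0.45, 0, 0, 0, 0, 0, 0, 0.45, 0, -0.02, 0, 0, 0, 0, 0.45],
)

```text
t: 20.9
tool_pos: [0.4491, -0.0532, 0.1044]
orientation: [-0.076, -2.186, 2.185]
force: [-0.1, 1.4, 0.1]
opening: 0.0674
```

Request:
carry_out(
  motion=[0.005, -0.025, 0, 0, 0, 0, 0.45, 0.015, -0.02, 0, 0, 0, 0, 0.45, 0.015, -0.01, 0, 0, 0, 0, 0.45, 0, 0, 0, 0, 0, 0, 0.45, 0, 0, 0, 0, 0, 0, 0.45],
)

```text
t: 21.4
tool_pos: [0.4148, -0.0511, 0.1635]
orientation: [-0.08, -2.187, 2.188]
force: [-0.2, 0.7, -0.5]
opening: 0.0676
```

```bash
python3 - <<'E'
from h import *
s=robot.read_state(); print(s["t"],s["tool_pos"],s["opening"])
cm=imaging.camera_model("wrist"); im=imaging.read_camera("wrist"); cv2.imwrite("pics/w14.png",im)
d=models.outline_of("wrist","coarse_grid")
for k in d[:2]:
    print(k["confidence"],k["pixel"])
    try: fitgrid(cm,k["pixels"],.080)
    except Exception as e: print(e)
E
```

```text
21.4 [ 0.41484878 -0.05112404  0.16353569] 0.06764876886347711
```

View pics/w14.png

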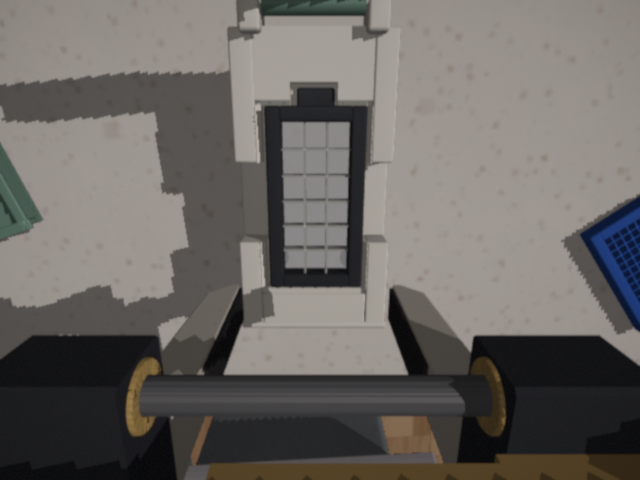

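```bash
python3 - <<'E'
from h import *
cm=imaging.camera_model("wrist"); im=cv2.imread("pics/w14.png")
fitgrid(cm,comp(seg(im,"char"),(316,200)),.080)
i=imaging.read_camera("scene"); c=i[140:300,290:450]; 
a=cv2.resize(c,(800,600),interpolation=cv2.INTER_CUBIC)
cv2.imwrite("pics/sc2.png",a)
E
```

```text
grid centre mm [450.08 -54.77] yaw deg -4.13 dims 108.1 57.1
```

View pics/sc2.png

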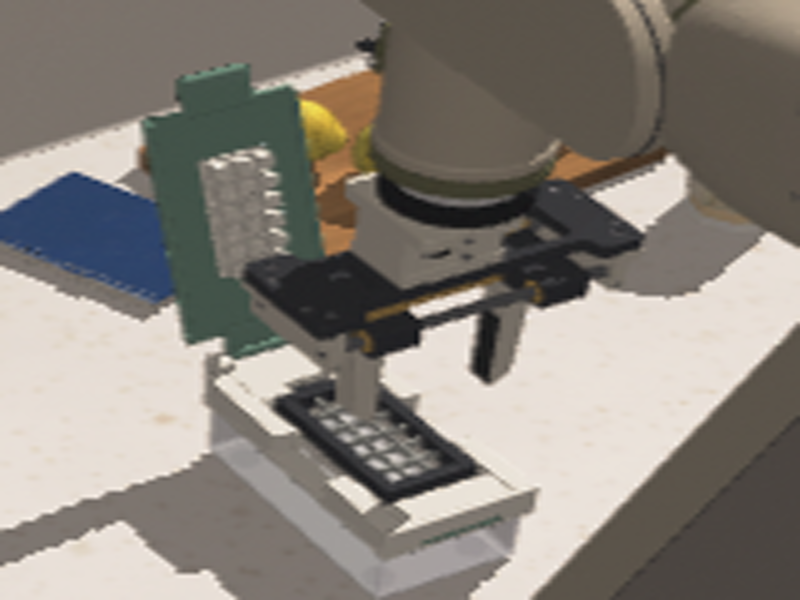

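Request:
carry_out(
  motion=[0, -0.025, 0, 0, 0, 0, -1, 0, -0.04, 0, 0, 0, 0, -1, 0, -0.045, 0, 0, 0, 0, -1, 0, -0.045, 0, 0, 0, 0, -1, 0, -0.025, 0, 0, 0, 0, -1],
  squeeze=20,
)

```text
t: 22.05
tool_pos: [0.4121, -0.0502, 0.3384]
orientation: [-0.057, -2.182, 2.173]
force: [1.2, 0.1, 0.3]
opening: 0.0318
```

```bash
python3 - <<'E'
from h import *
G=R.from_rotvec([-0.077,-2.185,2.185]).as_matrix()
s=robot.read_state(); print(s["tool_pos"],s["q"])
go([.675,-.068,.34],G,7)
E
```

```text
[ 0.41210508 -0.05022235  0.33843785] [-2.45411225e-01 -3.81030174e-01  1.77607786e+00  5.84298236e-04
  1.76447525e+00  1.39481575e+00]
rows 7 t 22.05 opening 0.0318 F [1.2 0.1 0.3]
-0.0376, -0.0009, -0.0001, 0.03, 0.01, 0.14
-0.0376, -0.0008, -0.0001, 0.03, 0.01, 0.14
-0.0376, -0.0007, -0.0001, 0.03, 0.01, 0.14
-0.0376, -0.0006, -0.0001, 0.03, 0.01, 0.14
-0.0376, -0.0005, -0.0001, 0.03, 0.01, 0.14
-0.0376, -0.0004, -0.0001, 0.03, 0.01, 0.14
-0.0376, -0.0003, -0.0001, 0.03, 0.01, 0.14
```

Request:
carry_out(
  motion=[-0.037, -0.001, 0, 0, 0, 0.1, -1, -0.037, -0.001, 0, 0, 0, 0.1, -1, -0.037, -0.001, 0, 0, 0, 0.1, -1, -0.037, -0.001, 0, 0, 0, 0.1, -1, -0.037, -0.001, 0, 0, 0, 0.1, -1],
)

```text
t: 22.55
tool_pos: [0.6052, -0.0639, 0.3462]
orientation: [-0.077, -2.188, 2.184]
force: [-0.1, -0.4, 0.9]
opening: 0.0003
```

Request:
carry_out(
  motion=[-0.038, 0, 0, 0, 0, 0, -1, -0.038, 0, 0, 0, 0, 0, -1, 0, 0, 0, 0, 0, 0, -1, 0, 0, 0, 0, 0, 0, -1, 0, 0, 0, 0, 0, 0, -1],
)

```text
t: 23.05
tool_pos: [0.6878, -0.0692, 0.331]
orientation: [-0.058, -2.183, 2.173]
force: [-0.5, -0.9, 0.1]
opening: 0.0006
```

```bash
python3 - <<'E'
from h import *
G=R.from_rotvec([-0.077,-2.185,2.185]).as_matrix()
s=robot.read_state(); print(s["tool_pos"],s["q"])
go([.675,-.068,.265],G,3)
cv2.imwrite("pics/w15.png",imaging.read_camera("wrist"));i=imaging.read_camera("scene"); c=i[100:300,270:490]; 
cv2.imwrite("pics/sc3.png",cv2.resize(c,(660,600),interpolation=cv2.INTER_CUBIC))
E
```

```text
[ 0.68778139 -0.06924763  0.33101833] [-0.17562271  0.38689747  1.0200271   0.00223354  1.75141328  1.4648529 ]
rows 3 t 23.05 opening 0.0006 F [-0.5 -0.9  0.1]
0.0039, 0.0221, -0.0000, 0.08, 0.03, 0.30
0.0040, 0.0221, -0.0001, 0.08, 0.03, 0.30
0.0042, 0.0220, -0.0001, 0.08, 0.03, 0.30
```

View pics/sc3.png

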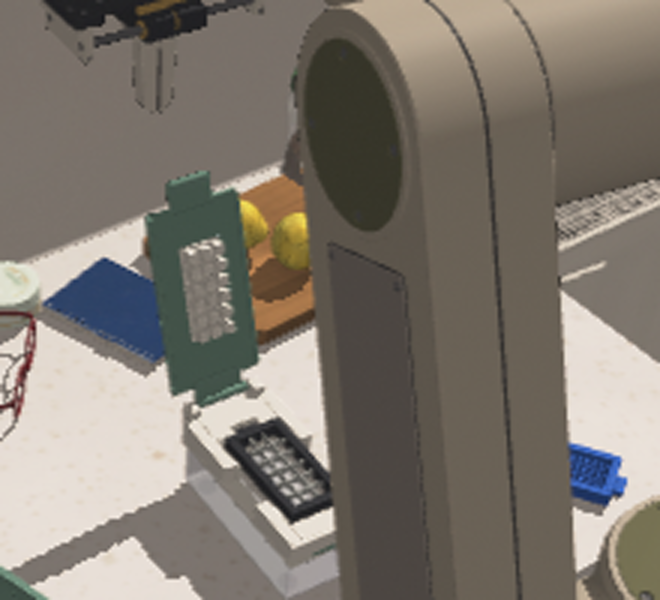

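View pics/w15.png

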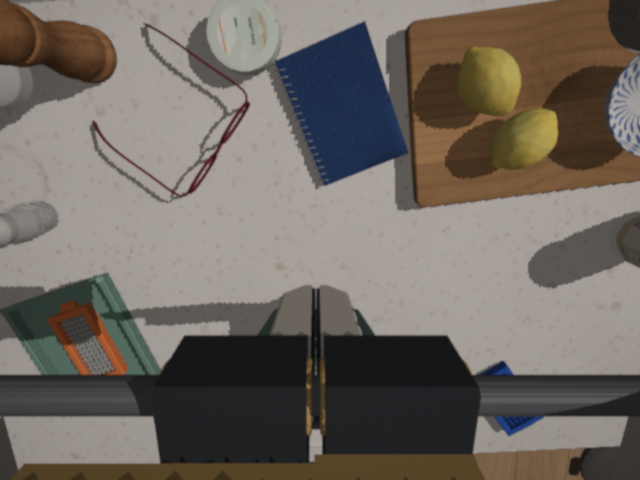

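Request:
carry_out(
  motion=[0.003, 0.022, 0, 0, 0, 0.3, -1, 0.003, 0.022, 0, 0, 0, 0.3, -1, 0.003, 0.022, 0, 0, 0, 0.2, -1, 0, 0, 0, 0, 0, 0, -1, 0, 0, 0, 0, 0, 0, -1],
)

```text
t: 23.65
tool_pos: [0.6762, -0.0684, 0.2754]
orientation: [-0.092, -2.195, 2.191]
force: [0.7, 1.2, 0.9]
opening: 0.0003
```

```bash
python3 - <<'E'
from h import *
G=R.from_rotvec([-0.077,-2.185,2.185]).as_matrix()
s=robot.read_state(); print(s["tool_pos"],s["q"])
go([.575,-.065,.255],G,5)
i=imaging.read_camera("scene"); c=i[100:300,270:490]; 
cv2.imwrite("pics/sc4.png",cv2.resize(c,(660,600),interpolation=cv2.INTER_CUBIC))
E
```

```text
[ 0.67620688 -0.06839048  0.27536102] [-0.17813545  0.32221914  1.19958267  0.00366271  1.60587385  1.46251551]
rows 5 t 23.65 opening 0.0003 F [0.7 1.2 0.9]
0.0203, 0.0038, 0.0007, 0.02, 0.01, -0.17
0.0203, 0.0038, 0.0007, 0.02, 0.01, -0.17
0.0203, 0.0039, 0.0007, 0.02, 0.01, -0.17
0.0203, 0.0040, 0.0008, 0.02, 0.01, -0.17
0.0202, 0.0040, 0.0008, 0.02, 0.01, -0.17
```

View pics/sc4.png

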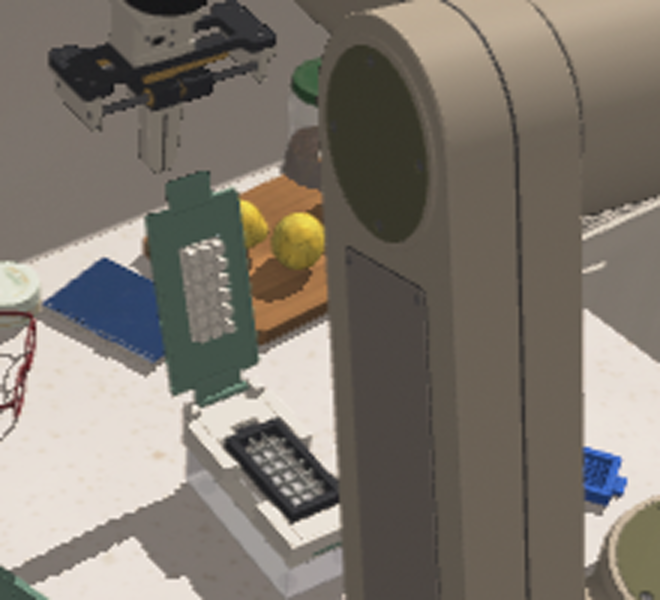

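Request:
carry_out(
  motion=[0, 0.012, 0, 0, 0, -0.3, -1, 0.01, 0.01, 0, 0, 0, -0.2, -1, 0.018, 0.002, 0, 0, 0, 0, -1, 0.018, 0, 0, 0, 0, 0, -1, 0.018, 0, 0, 0, 0, 0, -1],
)

```text
t: 24.2
tool_pos: [0.6154, -0.0645, 0.2542]
orientation: [-0.093, -2.194, 2.193]
force: [2.3, -0.0, 1.5]
opening: 0.0004
```

```bash
python3 - <<'E'
from h import *
G=R.from_rotvec([-0.077,-2.185,2.185]).as_matrix()
s=robot.read_state(); print(s["tool_pos"],s["force"])
go([.576,-.063,.257],G,2)
i=imaging.read_camera("scene"); c=i[100:300,270:490]; 
cv2.imwrite("pics/sc5.png",cv2.resize(c,(660,600),interpolation=cv2.INTER_CUBIC))
E
```

```text
[ 0.6153832  -0.06449343  0.25423269] [ 2.29760348 -0.01378751  1.48271431]
rows 2 t 24.2 opening 0.0004 F [ 2.3 -0.   1.5]
0.0197, -0.0017, 0.0006, 0.03, 0.04, -0.45
0.0197, -0.0015, 0.0006, 0.03, 0.04, -0.45
```

View pics/sc5.png

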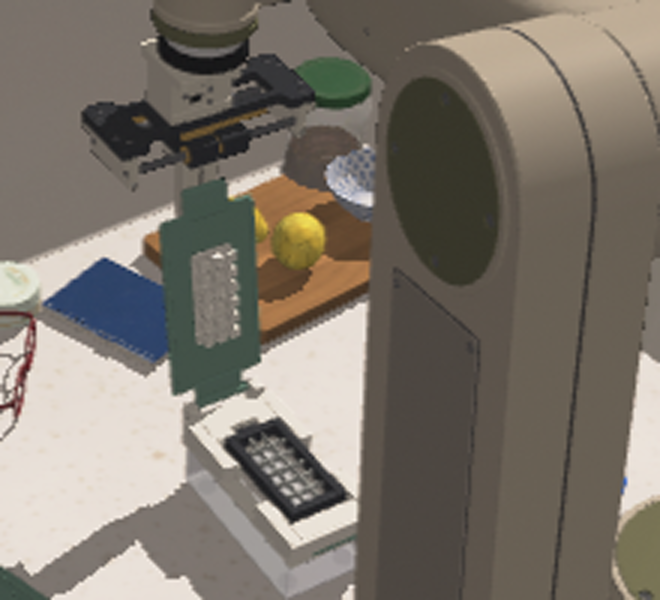

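Lid is moving with the fingers, force 2–3 N. Carry on.

Request:
carry_out(
  motion=[0.02, 0, 0, 0, 0, -0.4, -1, 0.02, 0, 0, 0, 0, -0.3, -1, 0.02, 0, 0, 0, 0, 0, -1, 0.02, 0, 0, 0, 0, 0, -1, 0.02, 0, 0, 0, 0, 0, -1],
)

```text
t: 24.75
tool_pos: [0.5158, -0.0578, 0.2568]
orientation: [-0.088, -2.191, 2.191]
force: [2.4, -0.6, 0.6]
opening: 0.0007
```

```bash
python3 - <<'E'
from h import *
G=R.from_rotvec([-0.077,-2.185,2.185]).as_matrix()
s=robot.read_state(); print(s["tool_pos"],s["force"])
go([.470,-.058,.237],G,2)
i=imaging.read_camera("scene"); c=i[100:300,270:490]; 
cv2.imwrite("pics/sc6.png",cv2.resize(c,(660,600),interpolation=cv2.INTER_CUBIC))
E
```

```text
[ 0.51583326 -0.05779467  0.25678459] [ 2.44991241 -0.62435754  0.61362276]
rows 2 t 24.75 opening 0.0007 F [ 2.4 -0.6  0.6]
0.0230, 0.0096, 0.0017, 0.01, 0.04, -0.32
0.0229, 0.0098, 0.0017, 0.01, 0.04, -0.32
```

View pics/sc6.png

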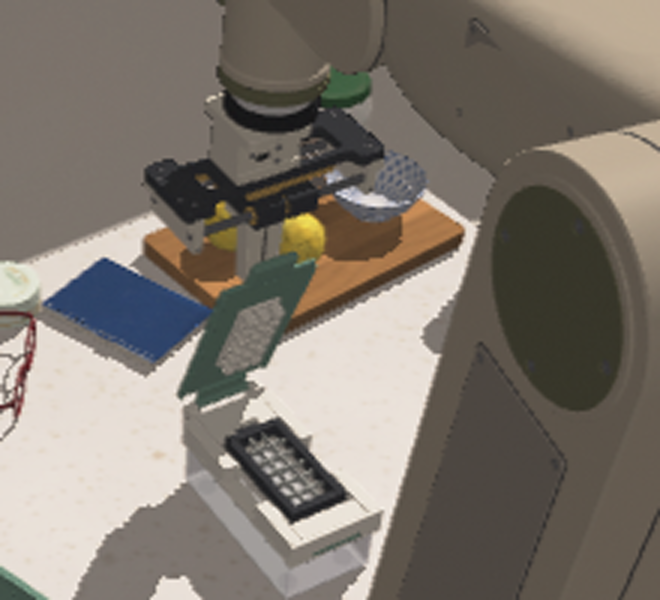

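Request:
carry_out(
  motion=[0.023, 0.01, 0.001, 0, 0, -0.3, -1, 0.023, 0.01, 0.001, 0, 0, -0.2, -1, 0.019, 0.016, 0, 0, 0, 0, -1, 0.018, 0.016, 0, 0, 0, 0, -1, 0.012, 0.021, 0, 0, 0, 0, -1],
)

```text
t: 25.3
tool_pos: [0.4244, -0.0541, 0.1886]
orientation: [-0.094, -2.191, 2.196]
force: [-0.5, -0.5, 1.1]
opening: 0.0004
```

```bash
python3 - <<'E'
from h import *
G=R.from_rotvec([-0.077,-2.185,2.185]).as_matrix()
s=robot.read_state(); print(s["tool_pos"],s["force"])
go([.398,-.050,.135],G,3)
i=imaging.read_camera("scene"); c=i[100:300,270:490]; 
cv2.imwrite("pics/sc7.png",cv2.resize(c,(660,600),interpolation=cv2.INTER_CUBIC))
E
```

```text
[ 0.42436667 -0.05414897  0.18859838] [-0.50007528 -0.50702901  1.12356827]
rows 3 t 25.3 opening 0.0004 F [-0.5 -0.5  1.1]
0.0091, 0.0177, -0.0008, -0.03, 0.03, -0.32
0.0091, 0.0178, -0.0008, -0.03, 0.03, -0.32
0.0090, 0.0178, -0.0008, -0.03, 0.03, -0.32
```

View pics/sc7.png

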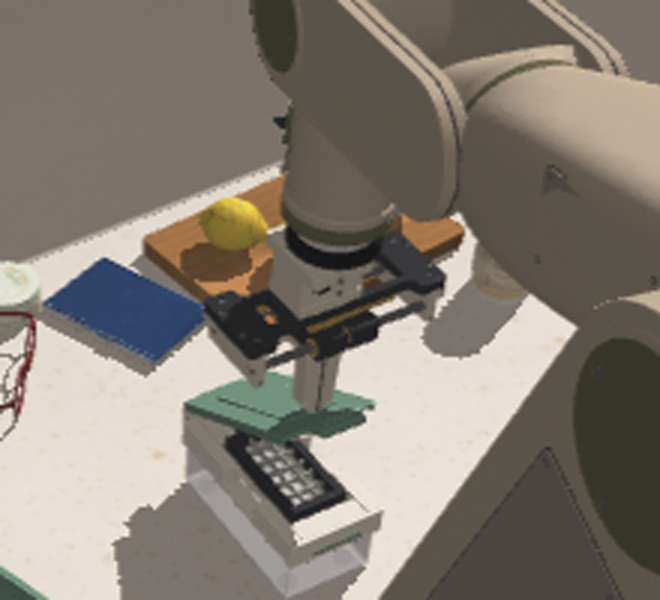

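Request:
carry_out(
  motion=[0.01, 0.018, 0, 0, 0, -0.3, -1, 0.008, 0.018, 0, 0, 0, -0.2, -1, 0.006, 0.016, 0, 0, 0, 0, -1, 0.002, 0.01, 0, 0, 0, 0, -1, 0, 0.004, 0, 0, 0, 0, -1],
)

```text
t: 25.85
tool_pos: [0.3999, -0.0526, 0.1201]
orientation: [-0.083, -2.187, 2.191]
force: [-0.1, 0.7, 0.1]
opening: 0.0007
```

```bash
python3 - <<'E'
from h import *
G=R.from_rotvec([-0.077,-2.185,2.185]).as_matrix()
s=robot.read_state(); print(s["tool_pos"],s["force"])
go([.397,-.050,.113],G,2)
i=imaging.read_camera("scene"); c=i[140:300,290:450]; 
cv2.imwrite("pics/sc8.png",cv2.resize(c,(800,600),interpolation=cv2.INTER_CUBIC))
E
```

```text
[ 0.39985482 -0.05263461  0.1201277 ] [-0.09014922  0.66373804  0.12268028]
rows 2 t 25.85 opening 0.0007 F [-0.1  0.7  0.1]
0.0015, 0.0036, -0.0012, -0.04, 0.04, -0.20
0.0015, 0.0036, -0.0012, -0.04, 0.04, -0.20
```

View pics/sc8.png

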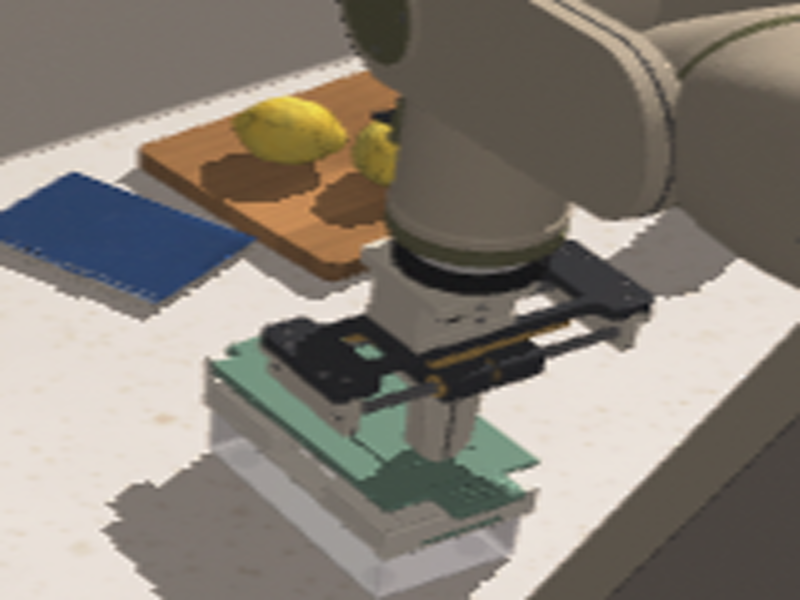

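Request:
carry_out(
  motion=[0, 0.004, 0, 0, 0, 0, -1, 0, 0.004, 0, 0, 0, 0, -1, 0, 0.003, 0, 0, 0, 0, -1, 0, 0.003, 0, 0, 0, 0, -1, 0, 0, 0, 0, 0, 0, -1],
)

```text
t: 26.4
tool_pos: [0.4031, -0.0533, 0.112]
orientation: [-0.086, -2.188, 2.193]
force: [-0.0, 0.6, -0.5]
opening: 0.0002
```

```bash
python3 - <<'E'
from h import *
s=robot.read_state(); print(s["tool_pos"],s["force"])
E
```

```text
[ 0.40305383 -0.05331801  0.11198121] [-0.04080229  0.64595866 -0.50526179]
```

Request:
carry_out(
  motion=[0, 0.003, 0, 0, 0, 0, -1, 0, 0.003, 0, 0, 0, 0, -1, 0, 0.002, 0, 0, 0, 0, -1, 0, 0.002, 0, 0, 0, 0, -1, 0, 0.002, 0, 0, 0, 0, -1],
)

```text
t: 26.9
tool_pos: [0.4042, -0.0536, 0.1109]
orientation: [-0.083, -2.187, 2.194]
force: [-13.8, 3.5, 24.4]
opening: 0.0004
```

```bash
python3 - <<'E'
from h import *
s=robot.read_state(); print(s["tool_pos"],s["force"])
i=imaging.read_camera("scene"); c=i[200:300,310:430]; 
cv2.imwrite("pics/sc9.png",cv2.resize(c,(720,600),interpolation=cv2.INTER_CUBIC))
E
```

```text
[ 0.40415345 -0.05356915  0.11093019] [-13.7514004    3.51022809  24.41307302]
```

View pics/sc9.png

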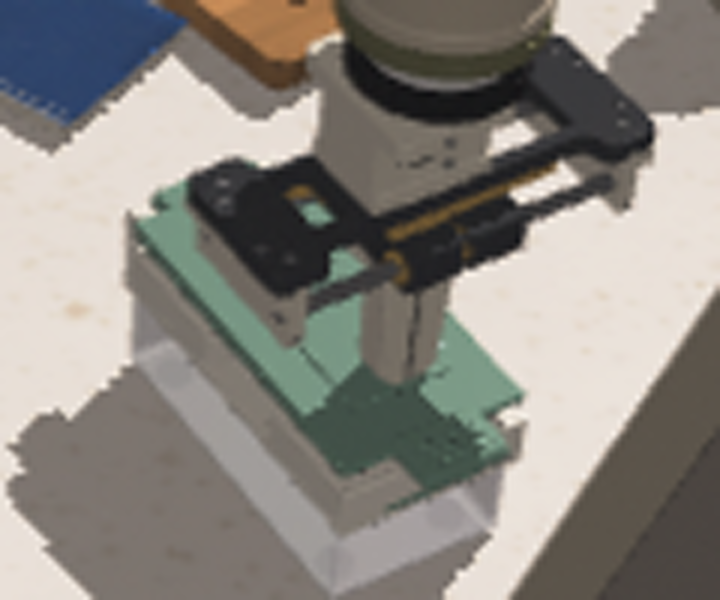

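Request:
carry_out(
  motion=[0, -0.01, 0, 0, 0, 0, -1, 0, -0.03, 0, 0, 0, 0, -1, 0, -0.04, 0, 0, 0, 0, -1, 0, -0.04, 0, 0, 0, 0, -1, 0, -0.03, 0, 0, 0, 0, -1],
)

```text
t: 27.45
tool_pos: [0.4006, -0.0523, 0.2614]
orientation: [-0.074, -2.185, 2.188]
force: [1.5, -0.4, -0.3]
opening: 0.0005
```

Request:
carry_out(
  motion=[0, -0.01, 0.04, 0, 0, 0, -1, 0, 0, 0.045, 0, 0, 0, -1, 0, 0, 0.045, 0, 0, 0, -1, 0, 0, 0.045, 0, 0, 0, -1, 0, 0, 0.02, 0, 0, 0, -1],
)

```text
t: 27.95
tool_pos: [0.3922, -0.2521, 0.2812]
orientation: [-0.082, -2.191, 2.208]
force: [-0.6, 0.4, 0.4]
opening: 0.0006
```

```bash
python3 - <<'E'
from h import *
s=robot.read_state(); print(s["t"],s["tool_pos"],s["force"])
i=imaging.read_camera("scene"); c=i[200:300,310:430]; 
cv2.imwrite("pics/sc10.png",cv2.resize(c,(720,600),interpolation=cv2.INTER_CUBIC))
cv2.imwrite("pics/scfull.png",i); cv2.imwrite("pics/w16.png",imaging.read_camera("wrist"))
cs=imaging.camera_model("scene")
yaw=np.radians(-4.07); ex=np.array([np.cos(yaw),np.sin(yaw),0]); ey=np.array([-ex[1],ex[0],0])
hg=np.array([.5544,-.0613,.08])
for th in (0,.03,.06,.1):
    out=[]
    for yy in (.022,-.022):
        u=-ex*np.cos(th)+np.array([0,0,np.sin(th)]); n=ex*np.sin(th)+np.array([0,0,np.cos(th)])
        out.append(np.round((proj(cs,hg+u*.211+n*.014+ey*yy)[0]-[310,200])*6))
    print(th,out)
E
```

```text
27.95 [ 0.39217639 -0.25209431  0.28123888] [-0.63941841  0.4398526   0.43923131]
0 [array([428., 476.]), array([514., 439.])]
0.03 [array([429., 465.]), array([515., 428.])]
0.06 [array([429., 453.]), array([516., 416.])]
0.1 [array([430., 438.]), array([516., 400.])]
```

View pics/sc10.png

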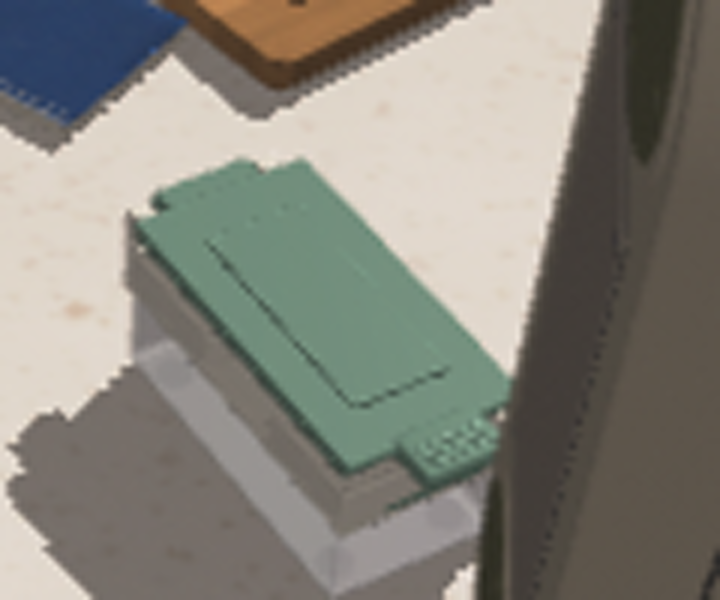

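View pics/scfull.png

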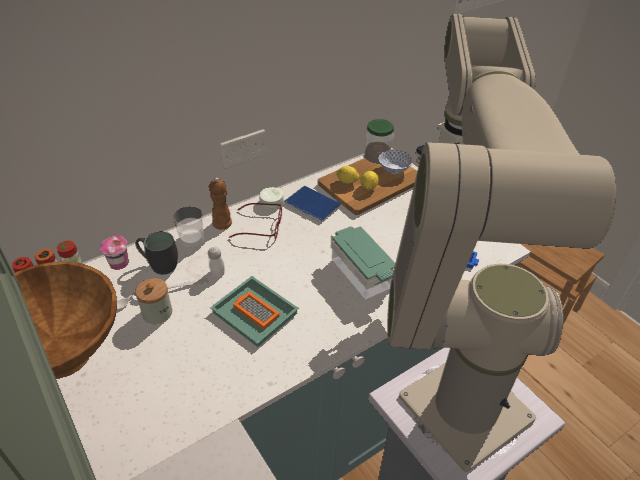

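```bash
python3 - <<'E'
from h import *
cs=imaging.camera_model("scene")
yaw=np.radians(-4.07); ex=np.array([np.cos(yaw),np.sin(yaw),0]); ey=np.array([-ex[1],ex[0],0])
hg=np.array([.5544,-.0613,.08]); o=hg-ex*.09-[0,0,.08]
f=lambda P:np.round((proj(cs,P)[0]-[310,200])*6)
print("frame near-left top",f(o-ex*.09+ey*.047+[0,0,.076]),"far-left top",f(o+ex*.09+ey*.047+[0,0,.076]))
i=cv2.imread("pics/scfull.png"); c=i[255:295,355:405]
cv2.imwrite("pics/sc11.png",cv2.resize(c,(800,640)[:2],interpolation=cv2.INTER_CUBIC)[:600])
for th in (0,.03,.06):
    u=-ex*np.cos(th)+np.array([0,0,np.sin(th)]); n=ex*np.sin(th)+np.array([0,0,np.cos(th)])
    P=lambda r,h,y:np.round((proj(cs,hg+u*r+n*h+ey*y)[0]-[355,255])*16)
    print(th,"tab top L",P(.211,.014,.022),"tab bot L",P(.211,.004,.022),"tab bot R",P(.211,.004,-.022))
print("frame nl", np.round((proj(cs,o-ex*.09+ey*.047+[0,0,.076])[0]-[355,255])*16))
E
```

```text
frame near-left top [334. 479.] far-left top [115. 226.]
0 tab top L [422. 389.] tab bot L [415. 433.] tab bot R [643. 333.]
0.03 tab top L [424. 360.] tab bot L [419. 404.] tab bot R [647. 305.]
0.06 tab top L [425. 329.] tab bot L [421. 375.] tab bot R [650. 276.]
frame nl [170. 398.]
```

View pics/sc11.png

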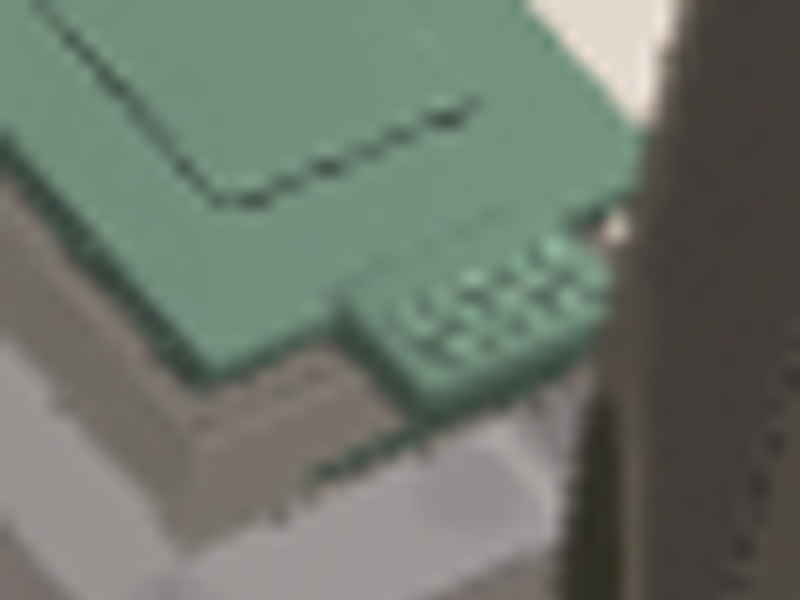

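View pics/w16.png

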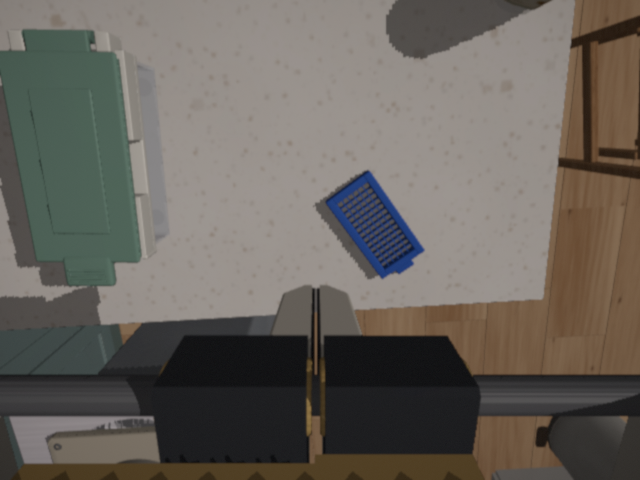

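```bash
python3 - <<'E'
from h import *
robot.close_job(); print(robot.read_state()["t"])
E
```

```text
the job is handed in; nothing more can be done
the job is handed in; nothing more can be done
```

I moved the orange fine grid into the tray, seated the charcoal coarse grid in the pocket, and shut the lid. I handed the job in at about 28 s. No verdict is reported, and the lid angle is the one thing my checks did not settle.

- **Fine grid:** it lies flat in the tray, about 5 mm from the tray's centre and square to it.
- **Coarse grid:** it sits where the fine grid sat, to within about 1 mm and 0.1°. Its tongue is in the slot towards the hinge, and I felt it touch the ledge before letting go. I did not measure its level separately.
- **Lid:** I pressed it down with the closed fingers until it stopped hard at about 24 N, then backed away. The fingertip height at the stop fits an angle under about 0.015 rad, but that assumes where the plate's outer face sits. The tab edge in the scene picture agrees with 0 rad. If I correct for an unclear frame corner in that picture, it could be nearer 0.025 rad, still under the 0.03 limit. I did not press again to settle this.
- **Other things:** the gripper was clear of everything at the end. The salt shaker and canister look undisturbed in the last full picture. The nut jar was hidden behind the arm there, but I passed it with room to spare and felt no contact. The blue look-alike was not touched.

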